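Run a pen probe along a soldered seam

ROBOT

A 7-joint arm with a two-finger parallel gripper is mounted at the origin on the work surface. World frame = base frame: x ahead of the robot, y to its left, z up, the work surface at z = 0. Lengths are in mm, angles in rad, forces in N, time in s.
With the tool pointing down it reaches from about 425 to 1025 mm from the base axis. Payload 3.6 kg.
Tool frame: the origin (TCP) lies on the mounting face of the last link; the fingertips stand 173 mm ahead of it and the grasp point (between the pads) lies 155 mm ahead of it; z points along the fingers, y is the line along which they close (so a half turn about z gives the same grasp; the last joint's range is limited). The gripper opens to 85 mm and grips with 20 to 120 N. Pads are 22 mm wide; open, the fingers measure 114 mm over their backs; the gripper's body (76 mm by 85 mm) begins 54 mm behind the grasp point. The pads swing forward as they close: fully open they stand 13 mm farther back than shut.
Start: joints at [1.202, 0.591, 0.048, 1.609, -0.033, 0.943, -0.034], TCP at [197.435, -697.602, 404.702] pointing down, gripper open.
Joint ranges: [-2.69, 2.69], [-0.47, 2.24], [-1.27, 1.36], [0.19, 2.51], [-1.53, 4.68], [0.08, 2.07], [-3.09, 3.09]. Speed limits (rad/s): [2.57, 2.57, 3.14, 3.14, 3.14, 3.14, 3.14].

INTERFACE

Orientations are given as a 3x3 rotation matrix whose columns are the frame's x, y, z axes.
In Python, from plant import arm gives the robot as it stands.
- The arm moves only by the tool play_rows, never from a script. Its argument "steps" is a list of rows, each a list of 7 numbers: the shift along the tool's x, y, z each as a share of 20 cm, from -1 to 1, then the turn, a rotation vector about the tool's x, y, z each as a share of 45 degrees, from -1 to 1, then the finger opening in mm, from 0 to 85.4. In form: [[tx, ty, tz, rx, ry, rz, claw], ...]. A call has 1 to 8 rows; each row is the pose to reach, as a shift and turn from the pose commanded when the call began, along the tool's axes at that moment; what a row does not reach only later rows make up. A row lasts 1/8 s, in which the tool goes at most 62.5 mm and 10.7 degrees, less where a joint would pass 70% of its speed; a pose out of reach is approached as far as the arm can. A call with a number of a shift or a turn outside -1 to 1 is refused whole. A call with a gripper value outside its range is refused whole. The fingers move at their own pace and stop on an object; "grip_force" is the grip in N (left out, the last holds). Time passes only in rows, so rows that repeat a pose let the fingers close. It gives the time, the measured TCP pose, the force, the opening and the grip force at its end, in the units of the state.
- arm.read_state(): the state, without advancing time (a new reading comes with each control period).
- arm.snapshot(name): name is "scene" or "top" or "wrist"; returns a dict with "img" (480x640x3 uint8, red, green, blue), "z_map" (480x640 float32, mm along the optical axis (not along the pixel's ray), 0 where there is no reading), "fx", "fy", "cx", "cy" (pixels), "k1" (the pictures are not rectified: a ray, as slopes to the right and down, at radius r is drawn at 1 + k1 r^2 times it, then the intrinsics apply), "R" (3x3) and "t" (3): a world point X has camera coordinates R X + t. Camera axes: x right, y down, z forward; pixel columns grow to the right and rows downward; lengths in mm; the calibration is good to about 2 mm. A picture is of the moment at which its call begins.
- arm.job_done(): hands the job in; it is judged then, once.
Trained networks look in a picture, given as the dict that the camera call returned (one of the last four; its "shot" number tells which), for a name from the list of things; names that differ only in an ending like _2 or _b are one class to them, and where a whole thing is asked for, a point or a joint stands for the part that bears it (a point fixed in the world has none). Each returns a list of dicts, best first, with "p" (0 to 1); they miss things now and then, are a little off and sometimes report something else, mostly with a low value. They report only what shows in the picture. A call takes as long as a camera call. They do not tell look-alikes from the thing itself.
- arm.recognise(picture, target): "extent" ([left, top, right, bottom] in pixels, round what is visible of it).
- arm.masks_of(picture, target): "mask" (480x640 bool, what is visible of it) and "extent" ([left, top, right, bottom] in pixels, round what is visible of it).
The state is a dict: "time_s": time; "joint_pos": joint angles; "qvel": joint speeds; "joint_torque": joint torques, N m; "position": TCP position; "ee_rot": TCP orientation; "force": force on the tool from outside, world axes, zero at the start; "torque": the same for the moment, N m; "finger_gap": finger opening in mm; "finger_force": force on a finger pad.
Only numpy, scipy, OpenCV 4.12 (cv2) and the standard library are available. Lean on these libraries where they do the work, as an engineer would, in place of code of your own. Each camera call takes 0.05 s, during which the arm holds its last target. There are 200 camera calls.

TASK

Check the soldered seam on the brass-and-copper panel with the blue pen probe: first lay the probe in its sloped rest, tip at the low end and handle down against the stops, and let go, then take it again by its upper end so that you can hold it nearly upright, tip down. Guide the tip slowly (about 30 mm per second, well under 80) along the seam from the green dot, round both bends, to the red dot, staying on the line and just touching or a few millimetres above it, without pressing hard. Finish by laying the probe back in the sloped rest the same way and letting go; leave the jar, pink box and file alone.

Things in the scene. Friction and masses are not known exactly. Their poses are not given: they have to be found in the camera images.
- probe: pen probe 172 mm long, 120 g, lying on the bench: blue square handle 24 x 24 x 110 mm, black cap at its end; in front a steel shaft 8 mm thick with a 10 mm black ball tip. Origin on the handle's underside at its front shoulder; +x runs from the tip towards the handle's end, +z up as it lies; axis 12 mm above the underside
- probe_tip (a point): the extreme point of the probe's ball tip, 62 mm in front of the shoulder, on the probe's axis (body frame -62, 0, 12 mm)
- probe_mid (a point): middle of the handle, on the probe's axis (near the balance point; body frame 55, 0, 12 mm)
- probe_end (a point): far end of the handle, on the probe's axis (body frame 110, 0, 12 mm)
- rest: fixed white rest, grey base 150 x 80 x 10 mm; origin under its centre. On it a trough open from above slopes at 45 deg, rising to the rest's +x: 30 mm between walls that flare to 47 mm, 26 mm deep, 56 mm long. Two brass stops at its low end (22 mm high) leave an 18 mm slot for the shaft and catch the handle's shoulder
- rest_tip (a point): where the probe's tip is when the probe lies in the rest, 27 mm above the bench, at the low end
- rest_mid (a point): where the middle of the probe's handle is when it lies in the rest, 112 mm above the bench. The walls end 46 mm behind the shoulder's place, a 14 mm wide tongue supports the handle to 71 mm behind it; above that the handle is free all round
- rest_end (a point): where the far end of the probe's handle is when it lies in the rest, 151 mm above the bench, at the high end
- work: fixed cream fire brick 130 x 190 x 40 mm (x, y, z) with a metal panel 110 x 160 x 5 mm on it, brass (-x) and copper (+x) halves joined by a dark seam bead (4 mm wide, 1.5 mm high) in a dog-leg of three straight runs. Origin under the brick's centre; panel top 45 mm above the bench. Green dot by the start, red dot by the end of the part to follow, each 13 mm to the brass side
- seam0 (a point): point on top of the seam bead, 46 mm above the bench: start of the part to follow, beside the green dot (neighbours about 20 mm apart)
- seam1 (a point): point on top of the seam bead, 46 mm above the bench: point 1 of 8 along it, in order (neighbours about 20 mm apart)
- seam2 (a point): point on top of the seam bead, 46 mm above the bench: point 2 of 8 along it, in order; the seam's first bend lies between seam2 and seam3, 46 mm from seam0 (neighbours about 20 mm apart)
- seam3 (a point): point on top of the seam bead, 46 mm above the bench: point 3 of 8 along it, in order (neighbours about 20 mm apart)
- seam4 (a point): point on top of the seam bead, 46 mm above the bench: point 4 of 8 along it, in order (neighbours about 20 mm apart)
- seam5 (a point): point on top of the seam bead, 46 mm above the bench: point 5 of 8 along it, in order; the second bend lies between seam5 and seam6, 46 mm from seam8 (neighbours about 20 mm apart)
- seam6 (a point): point on top of the seam bead, 46 mm above the bench: point 6 of 8 along it, in order (neighbours about 20 mm apart)
- seam7 (a point): point on top of the seam bead, 46 mm above the bench: point 7 of 8 along it, in order (neighbours about 20 mm apart)
- seam8 (a point): point on top of the seam bead, 46 mm above the bench: end of the part to follow, beside the red dot (neighbours about 20 mm apart)
- jar: bystander: closed flux jar with white cap, 52 mm across, 60 mm high; origin under its centre
- pinkbox: bystander: flat pink compartment box 45 x 110 x 22 mm; origin under its centre
- file: bystander: flat hand file with wooden handle, 200 x 22 x 18 mm, long along its x; origin on the bench near its middle
Mind the look-alikes: they are no part of the job. There is more than one size of the rest; the one meant has the size given above. There is more than one size of the work; the one meant has the size given above.

How it is judged (in metres and radians):
On the way, in this order (a step that is already met when the one before it is completed fails the run):
1. the probe lies in the sloped rest, let go and at rest (distance between probe_tip and rest_tip below 0.018 m and distance between probe_end and rest_end below 0.018 m and linear speed of probe below 0.02 m/s and contact force between the fingers and probe below 0.1 N), for 0.2 s.
2. the probe, held in the fingers within 30 degrees of upright with the tip down, has its tip at seam0 (within 7 mm sideways, touching or at most 9 mm above) (horizontal distance between probe_tip and seam0 below 0.007 m and z of probe_tip in the frame of seam0 between -0.004 and 0.009 m and angle between probe's own x axis and vertical below 0.52 rad and contact force between the fingers and probe above 0.5 N), for 0.05 s.
3. the probe, held in the fingers within 30 degrees of upright with the tip down, has its tip at seam1 (within 7 mm sideways, touching or at most 9 mm above) (horizontal distance between probe_tip and seam1 below 0.007 m and z of probe_tip in the frame of seam1 between -0.004 and 0.009 m and angle between probe's own x axis and vertical below 0.52 rad and contact force between the fingers and probe above 0.5 N), for 0.05 s.
4. the probe, held in the fingers within 30 degrees of upright with the tip down, has its tip at seam2 (within 7 mm sideways, touching or at most 9 mm above) (horizontal distance between probe_tip and seam2 below 0.007 m and z of probe_tip in the frame of seam2 between -0.004 and 0.009 m and angle between probe's own x axis and vertical below 0.52 rad and contact force between the fingers and probe above 0.5 N), for 0.05 s.
5. the probe, held in the fingers within 30 degrees of upright with the tip down, has its tip at seam3 (within 7 mm sideways, touching or at most 9 mm above) (horizontal distance between probe_tip and seam3 below 0.007 m and z of probe_tip in the frame of seam3 between -0.004 and 0.009 m and angle between probe's own x axis and vertical below 0.52 rad and contact force between the fingers and probe above 0.5 N), for 0.05 s.
6. the probe, held in the fingers within 30 degrees of upright with the tip down, has its tip at seam4 (within 7 mm sideways, touching or at most 9 mm above) (horizontal distance between probe_tip and seam4 below 0.007 m and z of probe_tip in the frame of seam4 between -0.004 and 0.009 m and angle between probe's own x axis and vertical below 0.52 rad and contact force between the fingers and probe above 0.5 N), for 0.05 s.
7. the probe, held in the fingers within 30 degrees of upright with the tip down, has its tip at seam5 (within 7 mm sideways, touching or at most 9 mm above) (horizontal distance between probe_tip and seam5 below 0.007 m and z of probe_tip in the frame of seam5 between -0.004 and 0.009 m and angle between probe's own x axis and vertical below 0.52 rad and contact force between the fingers and probe above 0.5 N), for 0.05 s.
8. the probe, held in the fingers within 30 degrees of upright with the tip down, has its tip at seam6 (within 7 mm sideways, touching or at most 9 mm above) (horizontal distance between probe_tip and seam6 below 0.007 m and z of probe_tip in the frame of seam6 between -0.004 and 0.009 m and angle between probe's own x axis and vertical below 0.52 rad and contact force between the fingers and probe above 0.5 N), for 0.05 s.
9. the probe, held in the fingers within 30 degrees of upright with the tip down, has its tip at seam7 (within 7 mm sideways, touching or at most 9 mm above) (horizontal distance between probe_tip and seam7 below 0.007 m and z of probe_tip in the frame of seam7 between -0.004 and 0.009 m and angle between probe's own x axis and vertical below 0.52 rad and contact force between the fingers and probe above 0.5 N), for 0.05 s.
10. the probe, held in the fingers within 30 degrees of upright with the tip down, has its tip at seam8 (within 7 mm sideways, touching or at most 9 mm above) (horizontal distance between probe_tip and seam8 below 0.007 m and z of probe_tip in the frame of seam8 between -0.004 and 0.009 m and angle between probe's own x axis and vertical below 0.52 rad and contact force between the fingers and probe above 0.5 N), for 0.05 s.
At the end, for the whole second after the job is handed in: the probe lies in the sloped rest, its tip and its handle's end each within 18 mm of their places there, at rest and released; jar, pink box and file within 30 mm of where they were (all of step 1 and distance of each of jar, pinkbox, file from where it was at the start of the episode below 0.03 m); the robot touches nothing.
It fails at once if the jar is moved more than 30 mm (distance of jar from where it was at the start of the episode above 0.03 m).
It fails at once if the pink box is moved more than 30 mm (distance of pinkbox from where it was at the start of the episode above 0.03 m).
It fails at once if the file is moved more than 30 mm (distance of file from where it was at the start of the episode above 0.03 m).
It fails at once if the probe presses on the panel or brick with more than 30 N (contact force between probe and work above 30 N).
It fails at once if the probe moves faster than 80 mm/s while its tip is on the seam (within 7 mm sideways and 9 mm above the line, between the second and the eighth point) (((horizontal distance between probe_tip and seam1 below 0.007 m and z of probe_tip in the frame of seam1 below 0.009 m) or (horizontal distance between probe_tip and seam2 below 0.007 m and z of probe_tip in the frame of seam2 below 0.009 m) or (horizontal distance between probe_tip and seam3 below 0.007 m and z of probe_tip in the frame of seam3 below 0.009 m) or (horizontal distance between probe_tip and seam4 below 0.007 m and z of probe_tip in the frame of seam4 below 0.009 m) or (horizontal distance between probe_tip and seam5 below 0.007 m and z of probe_tip in the frame of seam5 below 0.009 m) or (horizontal distance between probe_tip and seam6 below 0.007 m and z of probe_tip in the frame of seam6 below 0.009 m) or (horizontal distance between probe_tip and seam7 below 0.007 m and z of probe_tip in the frame of seam7 below 0.009 m)) and linear speed of probe above 0.08 m/s).
It also fails if it takes over 72 s, if anything falls off the work surface, if the arm or the gripper's body presses on something with over 40 N, if the wrist force passes 120 N, or if a joint passes its speed limit or range.

## Working session

There is one attempt and no reset: what is moved stays moved. The work goes in short steps, Python scripts to look and compute and a tool call to move; the robot and the scene stay as the last step left them, time stands still between calls to the robot, and variables do not carry over. Pictures are saved under pics/ and viewed, at most 10 in all, crops included, and the job is handed in when it is done.

Besides the shell and the picture viewer there is one more tool, called after "Request:" in YAML: its name, and indented under it one key for each argument. play_rows: Moves the arm, as the interface text tells. Its arguments: {"type":"object","properties":{"steps":{"type":"array","items":{"type":"array","items":{"type":"number"}}},"grip_force":{"type":"number"}},"required":["steps"]}

```bash
mkdir -p pics; cat > h.py <<'E'
import numpy as np, cv2
from plant import arm
def save(s,n): cv2.imwrite(f'pics/{n}.png',s['img'][:,:,::-1])
def world(s,u,v,z=None):
    xd=(np.asarray(u,float)-s['cx'])/s['fx']; yd=(np.asarray(v,float)-s['cy'])/s['fy']
    x,y=xd.copy(),yd.copy()
    for _ in range(8):
        f=1+s['k1']*(x*x+y*y); x=xd/f; y=yd/f
    d=np.stack([x,y,np.ones_like(x)],-1)
    R=np.array(s['R']);t=np.array(s['t'])
    C=-R.T@t; D=d@R
    if z is not None: return C+D*((z-C[2])/D[...,2])[...,None]
    zm=s['z_map'][np.asarray(v).astype(int),np.asarray(u).astype(int)]
    return C+D*zm[...,None]
E
python3 - <<'E'
from h import *
a=arm.snapshot('scene');b=arm.snapshot('top')
save(a,'scene');save(b,'top')
for s,n in((a,'scene'),(b,'top')):
  for k in ['probe','rest','work','jar','pinkbox','file']:
    print(n,k,[(np.round(r['extent']).tolist(),round(r['p'],2)) for r in arm.recognise(s,k)])
print(arm.read_state()['ee_rot'])
E
```

```text
scene probe [([298.0, 222.0, 342.0, 270.0], 0.94), ([327.0, 147.0, 409.0, 213.0], 0.52)]
scene rest [([193.0, 372.0, 295.0, 475.0], 0.96), ([182.0, 312.0, 228.0, 344.0], 0.92), ([302.0, 324.0, 366.0, 390.0], 0.73), ([243.0, 277.0, 303.0, 327.0], 0.7), ([325.0, 148.0, 405.0, 216.0], 0.29)]
scene work [([327.0, 149.0, 403.0, 216.0], 0.88), ([287.0, 131.0, 342.0, 169.0], 0.64)]
scene jar [([368.0, 274.0, 386.0, 302.0], 0.65)]
scene pinkbox [([396.0, 233.0, 428.0, 271.0], 0.64)]
scene file [([304.0, 324.0, 365.0, 389.0], 0.71)]
top probe [([272.0, 201.0, 303.0, 266.0], 0.81), ([139.0, 217.0, 227.0, 282.0], 0.74)]
top rest [([354.0, 195.0, 403.0, 263.0], 0.81), ([452.0, 122.0, 517.0, 213.0], 0.74), ([424.0, 233.0, 461.0, 285.0], 0.73), ([372.0, 107.0, 380.0, 183.0], 0.43)]
top work [([149.0, 302.0, 216.0, 360.0], 0.89), ([141.0, 217.0, 226.0, 279.0], 0.75)]
top jar [([282.0, 139.0, 306.0, 165.0], 0.8), ([137.0, 216.0, 223.0, 281.0], 0.75)]
top pinkbox [([208.0, 138.0, 255.0, 167.0], 0.62)]
top file [([373.0, 104.0, 380.0, 185.0], 0.67), ([274.0, 198.0, 298.0, 271.0], 0.39)]
[[ 9.62199613e-01  2.72345189e-01 -4.97942556e-05]
 [ 2.72345190e-01 -9.62199614e-01  8.76726039e-06]
 [-4.55242924e-05 -2.19970806e-05 -9.99999999e-01]]
```

View pics/scene.png

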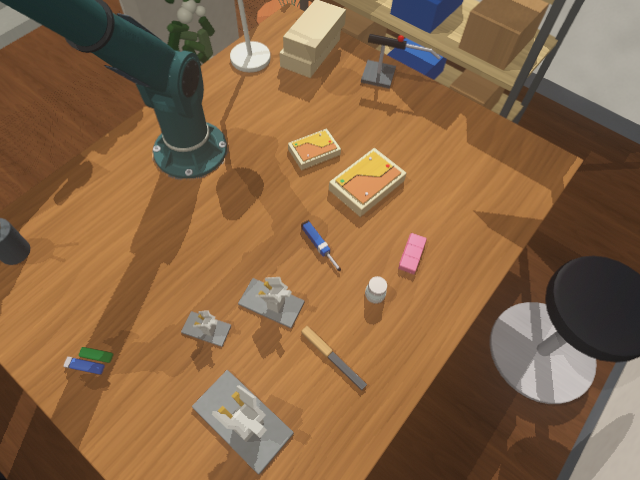

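View pics/top.png

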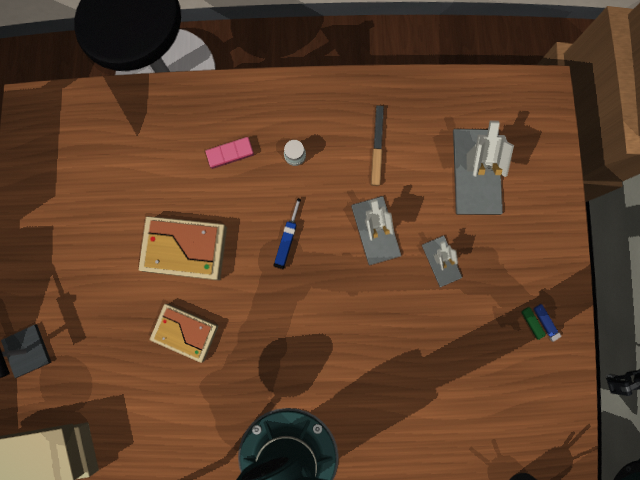

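Candidates in the top view:
- Probe: (288,233). The blue/green block at (542,322) is another thing.
- Rests: (478,170) big, (376,230) medium, (442,261) small.
- Works: (182,248) large, (184,333) small.

Next I'll measure their sizes.

```bash
cat > m.py <<'E'
from h import *
b=arm.snapshot('top')
def mask(t,box):
    best=None
    for r in arm.masks_of(b,t):
        e=r['extent'];c=((e[0]+e[2])/2,(e[1]+e[3])/2)
        if abs(c[0]-box[0])<15 and abs(c[1]-box[1])<15: return r['mask']
print(b['fx'],b['k1'],-np.array(b['R']).T@b['t'])
for t,c in [('probe',(288,233)),('rest',(478,170)),('rest',(378,230)),('rest',(442,260)),('work',(182,248)),('work',(183,331)),('jar',(294,152)),('pinkbox',(231,152)),('file',(376,145))]:
    m=mask(t,c)
    if m is None: print(t,c,None);continue
    v,u=np.nonzero(m);P=world(b,u,v)
    h=np.percentile(P[:,2],[2,50,98])
    q=P[:,:2]
    if t=='rest': q=q[P[:,2]<25]
    if t=='work': q=q[P[:,2]>25]
    r=cv2.minAreaRect(q.astype(np.float32));print(t,c,np.round(r[0]),np.round(r[1]),round(r[2],1),np.round(h))
E
python3 m.py
```

```text
557.2434506642796 -0.16022508025056265 [ 347.41048345  -87.58809578 1313.17626775]
probe (288, 233) [469. -21.] [263.  90.] 9.8 [ 3. 23. 30.]
rest (478, 170) [ 670. -493.] [153. 224.] 87.8 [  7.  17. 159.]
rest (378, 230) [ 527. -221.] [152.  82.] 14.5 [  5.  12. 113.]
rest (442, 260) [ 450. -379.] [112.  70.] 21.7 [-0.  9. 83.]
work (182, 248) [466. 115.] [447. 142.] 77.2 [20. 44. 51.]
work (183, 331) [291. 114.] [398. 129.] 87.8 [20. 31. 38.]
jar (294, 152) [551. -45.] [413.  53.] 4.3 [ 2. 59. 65.]
pinkbox (231, 152) [542.  52.] [466. 111.] 22.3 [ 4. 22. 28.]
file (376, 145) [ 587. -190.] [ 58. 518.] 73.3 [-3. 16. 24.]
```

```bash
sed -i "s/v,u=np.nonzero(m);P=world(b,u,v)/v,u=np.nonzero(m);P=world(b,u,v);P=P[b['z_map'][v,u]>0];P=P[(P[:,2]>-20)\&(abs(P[:,2]-np.median(P[:,2]))<150)]/" m.py
cat >> m.py <<'E'
    if t=='rest' and c[0]==378:
        for lo,hi in((5,15),(20,40),(40,60),(60,80),(80,100),(100,130)):
            k=(P[:,2]>lo)&(P[:,2]<hi);print(lo,hi,k.sum(),np.round(P[k].mean(0)))
w=arm.snapshot('wrist');S=arm.read_state();R=np.array(S['ee_rot'])
C=-np.array(w['R']).T@w['t'];print('cam in tool',R.T@(C-S['position']),'\n',np.round(np.array(w['R'])@R,3),w['fx'],w['k1'])
a=b['img'][90:300,340:530];cv2.imwrite('pics/rests.png',cv2.resize(a[:,:,::-1],None,fx=2.8,fy=2.8,interpolation=cv2.INTER_CUBIC))
E
python3 m.py
```

```text
557.2434506642796 -0.16022508025056265 [ 347.41048345  -87.58809578 1313.17626775]
probe (288, 233) [523. -13.] [ 25. 167.] 72.5 [12. 24. 29.]
rest (478, 170) [ 679. -477.] [122. 241.] 88.2 [  7.  17. 158.]
rest (378, 230) [ 528. -223.] [153.  88.] 14.1 [  3.  12. 112.]
5 15 1337 [ 513. -217.   10.]
20 40 13 [ 531. -200.   27.]
40 60 9 [ 529. -213.   57.]
60 80 186 [ 524. -223.   72.]
80 100 307 [ 537. -219.   90.]
100 130 202 [ 550. -216.  108.]
rest (442, 260) [ 451. -378.] [109.  68.] 22.4 [ 3.  9. 81.]
work (182, 248) [495. 236.] [191. 130.] 82.6 [22. 45. 51.]
work (183, 331) [297. 236.] [136.  93.] 66.5 [14. 31. 37.]
jar (294, 152) [712. -32.] [48. 47.] 49.4 [11. 59. 65.]
pinkbox (231, 152) [724. 126.] [ 47. 107.] 16.8 [14. 23. 28.]
file (376, 145) [ 734. -234.] [ 24. 201.] 84.0 [ 5. 16. 23.]
cam in tool [ 6.55842718e+01 -4.63395505e-02  3.12572408e+01] 
 [[ 0.     1.     0.001]
 [-0.966  0.001 -0.259]
 [-0.259 -0.001  0.966]] 340.8347402747189 0.004219923681087898
```

View pics/rests.png

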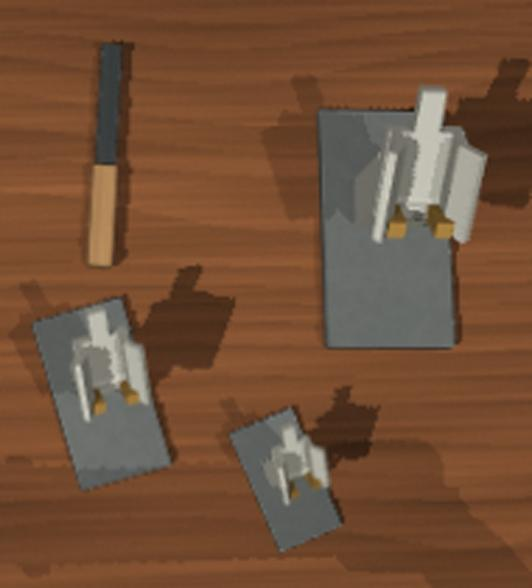

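Request:
play_rows:
  steps:
    - [1, -1, 0, 0, 0, -1, 85]
    - [1, -1, 0, 0, 0, -1, 85]
    - [1, -1, 0, 0, 0, -1, 85]
    - [1, -1, 0, 0, 0, -1, 85]
    - [1, -1, 0, 0, 0, -1, 85]

```text
time_s: 2.38
position: [337.3, -447.2, 405.0]
ee_rot: [[0.482, 0.876, 0.001], [0.876, -0.482, 0.001], [0.001, 0.0, -1.0]]
force: [0.1, -0.0, 0.4]
finger_gap: 84.8
finger_force: 0.0
```

```bash
cat > st.py <<'E'
from h import *
import json
S=arm.read_state()
d={k:np.array(S[k]).tolist() for k in('joint_pos','position','ee_rot')}
open('log.jsonl','a').write(json.dumps(d)+'\n')
print(S['time_s'],np.round(S['joint_pos'],3),np.round(S['position'],1));print(np.round(S['ee_rot'],3))
E
python3 st.py
```

```text
2.375 [ 0.992  0.39  -0.195  1.977  0.102  0.783  0.236] [ 337.3 -447.2  405. ]
[[ 0.482  0.876  0.001]
 [ 0.876 -0.482  0.001]
 [ 0.001  0.    -1.   ]]
```

Request:
play_rows:
  steps:
    - [1, 0, 0, 0, 0, -1, 85]
    - [1, 0, 0, 0, 0, -1, 85]
    - [1, 0, 0, 0, 0, -1, 85]
    - [1, 0, 0, 0, 0, -1, 85]
    - [1, 0, 0, 0, 0, -1, 85]

```text
time_s: 3.0
position: [433.6, -275.0, 405.0]
ee_rot: [[-0.275, 0.961, 0.001], [0.961, 0.275, 0.0], [-0.0, 0.001, -1.0]]
force: [-0.1, -0.6, 0.6]
finger_gap: 85.1
finger_force: 0.0
```

```bash
python3 st.py; cat > w1.py <<'E'
from h import *
import sys
n=sys.argv[1]
w=arm.snapshot('wrist');save(w,n)
np.savez(n+'.npz',**{k:w[k] for k in('img','z_map','fx','fy','cx','cy','k1','R','t')})
E
python3 w1.py w1
```

```text
3.0 [ 0.819  0.354 -0.434  2.066  0.212  0.762  0.533] [ 433.6 -275.   405. ]
[[-0.275  0.961  0.001]
 [ 0.961  0.275  0.   ]
 [-0.     0.001 -1.   ]]
```

View pics/w1.png

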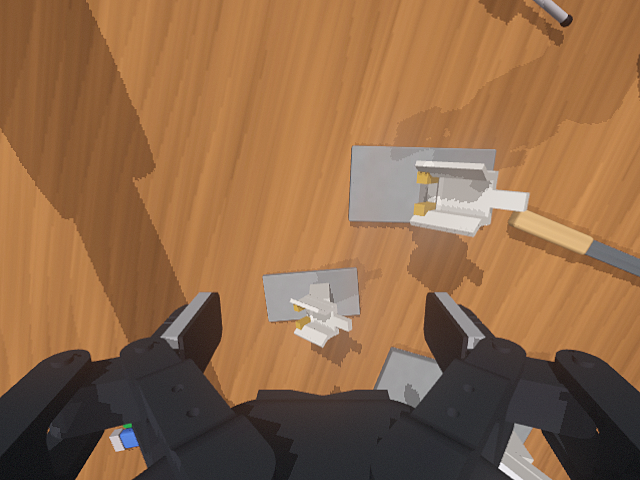

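```bash
cat > kin.py <<'E'
import numpy as np, json
from scipy.spatial.transform import Rotation as Ro
from scipy.optimize import least_squares
L=[json.loads(l) for l in open('log.jsonl')]
L.append(dict(joint_pos=[1.202,.591,.048,1.609,-.033,.943,-.034],position=[197.435,-697.602,404.702],ee_rot=[[.9622,.272345,0],[.272345,-.9622,0],[0,0,-1]]))
def rz(a): return Ro.from_euler('z',a).as_matrix()
def ry(a): return Ro.from_euler('y',a).as_matrix()
def fk(q,p,s):
    o1,o7,h,l1,e,l2,d,f,b=p
    R=rz(s[0]*q[0]+o1);x=np.array([0,0,h])+R@[b,0,0]
    R=R@ry(q[1])@rz(s[1]*q[2]); x=x+R@[e,0,l1]
    R=R@ry(q[3])@rz(s[2]*q[4]); x=x+R@[-e,0,l2]
    R=R@ry(q[5]); x=x+R@[f,0,d]
    return x,R@rz(s[3]*q[6]+o7)
def fit():
    best=None
    import itertools
    for s in itertools.product((1,-1),repeat=4):
      for o7 in(0,1.57,3.14,-1.57):
       for o1 in (0,1.57,3.14,-1.57):
        def res(p):
            r=[]
            for d in L:
                x,R=fk(d['joint_pos'],p,s)
                r+=list((x-d['position'])/100)+list(3*(R-np.array(d['ee_rot'])).ravel())
            return np.array(r+[(p[2]-350)*1e-5,(p[4])*1e-5,(p[7])*1e-5,p[8]*1e-5,(p[6]-150)*1e-5])
        o=least_squares(res,[o1,o7,350,500,0,500,150,0,0],max_nfev=60)
        if best is None or o.cost<best[0]: best=(o.cost,s,o.x)
    return best
if __name__=='__main__':
    c,s,p=fit();print(c,s,np.round(p,3))
    json.dump([list(s),p.tolist()],open('kin.json','w'))
    for d in L:
        x,R=fk(d['joint_pos'],p,s);print(np.round(x-d['position'],1),np.abs(R-d['ee_rot']).max().round(3))
E
python3 kin.py
python3 - <<'E'
from h import *
w=dict(np.load('w1.npz'))
v,u=np.mgrid[0:480,0:640];P=world(w,u.ravel(),v.ravel());P[w['z_map'].ravel()<=0]=np.nan
P=P.reshape(480,640,3);hsv=cv2.cvtColor(w['img'],cv2.COLOR_RGB2HSV)
reg=np.zeros((480,640),bool);reg[130:245,335:540]=1
k=reg&(P[...,2]>4)&(P[...,2]<16)&(hsv[...,1]<60)
print(k.sum(),np.median(P[k][:,2]));r=cv2.minAreaRect(P[k][:,:2].astype(np.float32));print(r)
c=r[0]
brass=reg&(hsv[...,1]>120)&(P[...,2]>25);print('brass',np.round(np.nanmean(P[brass],0),1),brass.sum())
n,l,st,ce=cv2.connectedComponentsWithStats(brass.astype(np.uint8))
for i in range(1,n):
  if st[i,4]>20: print(st[i],np.round(np.nanmean(P[l==i],0),1))
white=reg&(P[...,2]>95);Q=P[white];print('top tongue',len(Q),np.round(np.nanmean(Q,0),1),np.nanmax(Q[:,2]))
Q=P[reg&(P[...,2]>25)];a=np.deg2rad(14.3)
e=np.array([np.cos(a),np.sin(a)]);xy=Q[:,:2]-c
xl=xy@e;yl=xy@[-e[1],e[0]]
for lo in range(-40,90,10):
  m=(xl>lo)&(xl<lo+10)
  if m.sum()>5:
    mm=m&(abs(yl-np.nanmedian(yl[m]))<6)
    print(lo,m.sum(),np.percentile(yl[m],[1,50,99]).round(1),'z centre',np.percentile(Q[m&(abs(yl)<5)][:,2],[5,50,95]).round(1) if (m&(abs(yl)<5)).sum() else '', Q[m][:,2].max().round(1))
E
```

```text
0.00041082331776774755 (-1, -1, -1, -1) [    6.218     7.789  -914.07    595.249   -49.737   427.664 -1088.402
   -79.661    37.969]
[1.4 1.3 0.2] 0.0
[-0.4 -0.8 -0.1] 0.0
[-0.7 -0.3 -0.1] 0.001
6157 9.434572671833791
((544.977783203125, -213.61825561523438), (189.4048309326172, 79.58027648925781), 15.0592679977417)
brass [ 511.1 -223.1   75.7] 365
[417 172  21  12 179] [ 507.6 -210.1   75.9]
[414 202  22  14 186] [ 514.5 -235.5   75.5]
top tongue 2225 [ 547.4 -213.5  104.5] 116.65887360098804
-40 633 [-28.3  -9.5  27.1] z centre  94.0
-30 962 [-28.1  -3.4  26.9] z centre [29.2 60.2 67.7] 103.2
-20 1102 [-27.9  -2.8  27. ] z centre [66.5 69.9 73.7] 113.7
-10 1083 [-27.6  -2.5  26.7] z centre [74.5 79.4 83.5] 116.7
0 760 [-21.   -1.4  20.5] z centre [84.4 89.1 94. ] 110.0
10 594 [-21.2  -0.1  21.1] z centre [ 94.5  99.5 104.3] 106.7
20 384 [-7.3 -0.1  6.6] z centre [105.  109.5 114.6] 116.2
30 69 [-7.1  0.7  6.7] z centre [109.3 112.7 114.7] 115.2
```

Request:
play_rows:
  steps:
    - [0.8, 0.6, 0, 0, 0, -1, 85]
    - [0.8, 0.6, 0, 0, 0, -1, 85]
    - [0.8, 0.6, 0, 0, 0, -1, 85]
    - [0.8, 0.6, 0, 0, 0, -1, 85]
    - [0.8, 0.6, 0, 0, 0, -1, 85]

```text
time_s: 3.68
position: [505.1, -90.1, 404.6]
ee_rot: [[-0.872, 0.49, -0.0], [0.49, 0.872, -0.0], [0.0, -0.0, -1.0]]
force: [-0.0, 0.3, -0.9]
finger_gap: 85.2
finger_force: 0.0
```

```bash
python3 st.py; python3 w1.py w2
```

```text
3.675 [ 0.605  0.393 -0.666  2.061  0.337  0.795  0.795] [505.1 -90.1 404.6]
[[-0.872  0.49  -0.   ]
 [ 0.49   0.872 -0.   ]
 [ 0.    -0.    -1.   ]]
```

View pics/w2.png

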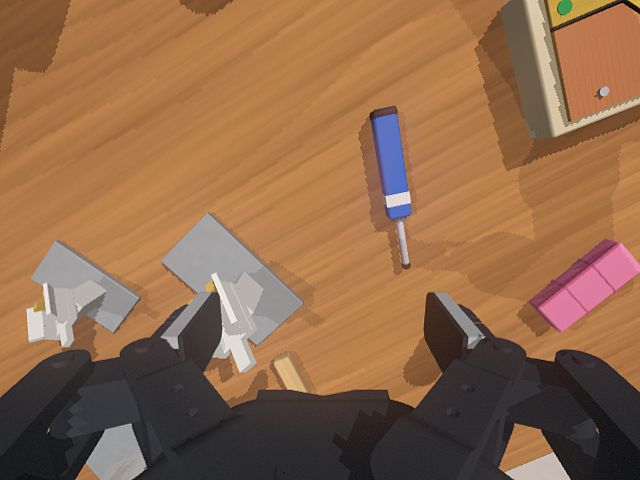

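```bash
cat > pr.py <<'E'
from h import *
import sys
def grid(w):
    v,u=np.mgrid[0:480,0:640];P=world(w,u.ravel(),v.ravel());P[w['z_map'].ravel()<=0]=np.nan
    return P.reshape(480,640,3),cv2.cvtColor(w['img'],cv2.COLOR_RGB2HSV)
if __name__=='__main__':
    w=dict(np.load('w2.npz'));P,H=grid(w)
    b=np.zeros((480,640),bool);b[95:280,350:430]=1
    k=b&(P[...,2]>17)&(P[...,2]<32)
    print('top z',np.median(P[k][:,2]));r=cv2.minAreaRect(P[k][:,:2].astype(np.float32));print(r)
    # tip
    t=b&(P[...,2]>5)&(P[...,2]<32);Q=P[t];a=np.deg2rad(162.5);d=np.array([np.cos(a),np.sin(a)])
    s=Q[:,:2]@d;i=s.argmin();print('ext',Q[s<s.min()+4].mean(0),Q[s>s.max()-3].mean(0))
    L=np.array([Q[(s>x)&(s<x+5)][:,:2].mean(0) for x in np.arange(s.min(),s.max()-5,5)]);f=cv2.fitLine(L.astype(np.float32),2,0,.01,.01).ravel();print('axis ang',np.degrees(np.arctan2(f[1],f[0])),f[2:],s.min(),s.max())
    g=np.zeros((480,640),bool);g[205:350,155:305]=1
    k=g&(P[...,2]>5)&(P[...,2]<15)&(H[...,1]<60);n,l,st,c=cv2.connectedComponentsWithStats(k.astype(np.uint8));i=st[1:,4].argmax()+1
    print('rest',st[i],cv2.minAreaRect(P[l==i][:,:2].astype(np.float32)))
    w=dict(np.load('w1.npz'));P,H=grid(w);g[:]=0;g[130:245,335:500]=1
    k=g&(P[...,2]>5)&(P[...,2]<15)&(H[...,1]<60);n,l,st,c=cv2.connectedComponentsWithStats(k.astype(np.uint8));i=st[1:,4].argmax()+1
    print('rest w1',st[i],cv2.minAreaRect(P[l==i][:,:2].astype(np.float32)))
E
python3 pr.py; python3 kin.py
```

```text
top z 23.3832774013232
((521.5762939453125, -11.908203125), (24.78265380859375, 165.88327026367188), 72.61750030517578)
ext [603.05438871 -38.04932857  15.48609909] [443.72052322  11.55673813  22.36246144]
axis ang -17.18077 [523.963    -13.734561] -588.8769299065212 -418.09193622587946
rest [ 161  213  143  132 6384] ((526.2577514648438, -218.4693145751953), (149.9088897705078, 80.78123474121094), 14.61595630645752)
rest w1 [ 349  146  147   77 6144] ((526.0504760742188, -218.98956298828125), (149.88058471679688, 79.65979766845703), 14.732294082641602)
0.0011952452565112675 (-1, -1, -1, -1) [    6.218     7.788 -1632.128   589.491   -56.231   418.351 -1807.631
  -102.199    34.798]
[1.6 1.3 0.5] 0.0
[ 0.8  1.9 -0. ] 0.0
[ 0.1 -2.1 -0.6] 0.0
[-1.5 -0.3  0.1] 0.001
```

Request:
play_rows:
  steps:
    - [0, 0, 0, 0, -0.45, 0, 85]
    - [0, 0, 0, 0, -0.45, 0, 85]
    - [0, 0, 0, 0, -0.45, 0, 85]

```text
time_s: 4.1
position: [503.3, -91.1, 404.6]
ee_rot: [[-0.818, 0.492, 0.299], [0.461, 0.871, -0.172], [-0.345, -0.003, -0.939]]
force: [0.8, 0.6, -0.4]
finger_gap: 84.9
finger_force: 0.0
```

```bash
python3 st.py; python3 kin.py
```

```text
4.1 [ 0.426  0.312 -0.464  2.166  0.712  0.485  0.457] [503.3 -91.1 404.6]
[[-0.818  0.492  0.299]
 [ 0.461  0.871 -0.172]
 [-0.345 -0.003 -0.939]]
0.007653943612089699 (-1, -1, -1, -1) [-6.50000e-02  1.50700e+00  3.07139e+02  6.12125e+02 -2.01050e+01
  4.70352e+02  1.29551e+02 -1.14040e+01  2.03270e+01]
[ 3.5  4.  -1.3] 0.001
[ 2.2  2.1 -0.7] 0.001
[ 1.8 -2.8  1. ] 0.001
[-1.3 -1.4  1.5] 0.022
[-1.4  0.3 -0.4] 0.001
```

```bash
cat > ik.py <<'E'
from kin import *
s,p=json.load(open('kin.json'))
lo=np.array([-2.69,-.47,-1.27,.19,-1.53,.08,-3.09]);hi=np.array([2.69,2.24,1.36,2.51,4.68,2.07,3.09])
D=np.diag([1.,-1,-1])
def ori(az,th): return rz(np.deg2rad(az))@D@ry(np.deg2rad(th))
def ik(g,R,n=25,seed=None,m=.03):
    x=np.array(g)-155*R[:,2]; rng=np.random.default_rng(0);out=[]
    for i in range(n):
        q0=rng.uniform(lo+m,hi-m) if (i or seed is None) else seed
        def f(q):
            a,b=fk(q,p,s);return np.r_[(a-x)/100,2*(b-R).ravel(),1e-3*(q-q0)]
        o=least_squares(f,q0,bounds=(lo+m,hi-m),max_nfev=80)
        if np.abs(o.fun[:12]).max()<.02: out.append(o.x)
    return out
if __name__=='__main__':
    T=[]
    for a in(0,15,30): T.append((f'A{a}',(472,3,21),ori(162.6,-a)))
    for a in(0,15,25,35,45): T.append((f'B{a}',(569,-207,130),ori(14.7,45-a)))
    for a in(15,25,35,45): T.append((f'C{a}',(579,-204,136),ori(14.7,-a)))
    for y in(160,310):
      for az in(15,60,110): T.append((f'D{y},{az}',(495,y,200),ori(az,0)))
    for n,g,R in T:
        o=ik(g,R);print(n,len(o),[np.round(q,2).tolist() for q in o[:3]])
E
python3 ik.py
```

```text
A0 13 [[-0.07, 0.74, 0.0, 2.27, -0.01, 0.14, 1.2], [0.13, 0.75, -0.3, 2.28, 0.99, 0.24, 0.19], [0.34, 0.82, -0.61, 2.28, 1.27, 0.45, -0.08]]
A15 15 [[-0.75, 1.0, 0.97, 2.44, 4.31, 0.72, 3.06], [-0.75, 1.0, 0.97, 2.44, 4.31, 0.72, 3.06], [0.33, 0.86, -0.69, 2.44, 2.01, 0.66, -0.85]]
A30 0 []
B0 17 [[1.29, 1.12, -1.24, 2.33, 2.35, 0.53, -2.93], [0.34, 0.68, 0.32, 2.34, 4.25, 0.87, 1.19], [1.29, 1.12, -1.24, 2.33, 2.35, 0.53, -2.93]]
B15 17 [[1.2, 1.0, -1.24, 2.22, 1.71, 0.58, -2.48], [0.79, 0.65, -0.47, 2.24, 3.95, 0.11, 1.46], [1.11, 0.85, -1.03, 2.22, 1.76, 0.36, -2.58]]
B25 13 [[1.13, 0.97, -1.24, 2.14, 1.4, 0.71, -2.25], [0.74, 0.63, -0.51, 2.13, 0.46, 0.18, -1.4], [0.18, 0.59, 0.31, 2.14, -1.22, 0.44, 0.24]]
B35 14 [[1.07, 0.97, -1.24, 2.05, 1.21, 0.89, -2.12], [0.61, 0.62, -0.41, 2.04, 0.35, 0.39, -1.34], [-0.07, 0.66, 0.62, 2.05, -0.94, 0.61, -0.09]]
B45 14 [[1.0, 0.99, -1.24, 1.96, 1.1, 1.1, -2.06], [0.41, 0.62, -0.19, 1.96, 0.2, 0.59, -1.22], [-0.17, 0.72, 0.7, 1.96, -0.69, 0.73, -0.36]]
C15 16 [[0.86, 1.01, -1.17, 1.79, 0.96, 1.36, -1.98], [0.39, 0.7, -0.29, 1.79, 0.37, 0.95,
[... 685 characters left out ...]
, -0.59], [-0.66, 0.44, 0.4, 2.1, -0.27, 0.66, -0.61], [0.16, 0.52, -0.77, 2.09, 0.54, 0.74, -1.48]]
D160,110 13 [[-0.42, 0.41, 0.06, 2.1, -0.04, 0.63, 0.02], [-0.46, 0.41, 0.11, 2.1, -0.08, 0.63, 0.05], [0.28, 0.59, -0.97, 2.09, 0.69, 0.82, -0.76]]
D310,15 12 [[-1.21, 0.64, 0.89, 1.96, -0.66, 0.86, -1.27], [-0.33, 0.52, -0.43, 1.96, 0.32, 0.73, -2.25], [-0.85, 0.5, 0.33, 1.96, -0.24, 0.71, -1.69]]
D310,60 15 [[-0.94, 0.52, 0.46, 1.96, -0.34, 0.73, -0.8], [-0.98, 0.53, 0.52, 1.96, -0.38, 0.74, -0.76], [-0.13, 0.58, -0.73, 1.96, 0.54, 0.8, -1.69]]
D310,110 13 [[-0.7, 0.48, 0.1, 1.96, -0.08, 0.7, -0.2], [-0.69, 0.48, 0.09, 1.96, -0.06, 0.7, -0.21], [0.04, 0.71, -1.05, 1.96, 0.77, 0.94, -1.05]]
```

```bash
cat > dl.py <<'E'
from h import *
from scipy.spatial.transform import Rotation as Ro
import sys
D=np.diag([1.,-1,-1])
def ori(az,th,roll=0): return Ro.from_euler('z',az,degrees=True).as_matrix()@D@Ro.from_euler('y',th,degrees=True).as_matrix()
def delta(g,R2,gp=155,R1=None,x1=None):
    S=arm.read_state();R=np.array(S['ee_rot']) if R1 is None else R1;x=np.array(S['position']) if x1 is None else x1
    x2=np.array(g)-gp*R2[:,2];t=R.T@(x2-x)/200;r=Ro.from_matrix(R.T@R2).as_rotvec()/np.deg2rad(45)
    print('t',np.round(t,3),'r',np.round(r,3),'rows',np.round(np.linalg.norm(t)*200/62.5,1),np.round(np.linalg.norm(r)*45/10.7,1));return x2
if __name__=='__main__':
    a=[float(v) for v in sys.argv[1:]];print(np.round(delta(a[:3],ori(a[3],a[4])),1), np.round(arm.read_state()['joint_pos'],2))
E
python3 dl.py 494 -4 120 162.6 0; python3 dl.py 494 -4 21 162.6 0
```

```text
t [0.462 0.358 0.519] r [-0.051  0.446 -0.265] rows 2.5 2.2
[494.  -4. 275.] [ 0.43  0.31 -0.46  2.17  0.71  0.48  0.46]
t [0.633 0.359 0.984] r [-0.051  0.446 -0.265] rows 3.9 2.2
[494.  -4. 176.] [ 0.43  0.31 -0.46  2.17  0.71  0.48  0.46]
```

Request:
play_rows:
  steps:
    - [0.46, 0.36, 0.52, -0.05, 0.446, -0.265, 85]
    - [0.46, 0.36, 0.52, -0.05, 0.446, -0.265, 85]
    - [0.46, 0.36, 0.52, -0.05, 0.446, -0.265, 85]
    - [0.46, 0.36, 0.52, -0.05, 0.446, -0.265, 85]

```text
time_s: 4.6
position: [495.9, -2.6, 273.5]
ee_rot: [[-0.955, 0.296, -0.004], [0.296, 0.955, 0.003], [0.004, 0.002, -1.0]]
force: [-0.4, 0.3, -0.7]
finger_gap: 85.0
finger_force: 0.0
```

```bash
python3 st.py; python3 dl.py 494 -4 21 162.6 0; python3 w1.py w3; python3 - <<'E'
from pr import *
w=dict(np.load('w3.npz'));P,H=grid(w)
k=(H[...,0]>100)&(H[...,0]<130)&(H[...,1]>120)&(P[...,2]>17)&(P[...,2]<32)
n,l,st,c=cv2.connectedComponentsWithStats(k.astype(np.uint8));i=st[1:,4].argmax()+1
print(st[i],np.median(P[l==i][:,2]),cv2.minAreaRect(P[l==i][:,:2].astype(np.float32)))
k=(P[...,2]>17)&(P[...,2]<32)&(abs(P[...,1]+13)<45)&(P[...,0]<600)&(P[...,0]>430)
n,l,st,c=cv2.connectedComponentsWithStats(k.astype(np.uint8));i=st[1:,4].argmax()+1
print(st[i],cv2.minAreaRect(P[l==i][:,:2].astype(np.float32)))
E
```

```text
4.6 [ 0.342  0.58  -0.575  2.195  0.619  0.533  0.563] [495.9  -2.6 273.5]
[[-0.955  0.296 -0.004]
 [ 0.296  0.955  0.003]
 [ 0.004  0.002 -1.   ]]
t [ 0.005 -0.01   0.488] r [ 0.002 -0.005  0.004] rows 1.6 0.0
[494.  -4. 176.] [ 0.34  0.58 -0.58  2.2   0.62  0.53  0.56]
[ 302  180   37  113 3903] 23.374487620955904 ((486.6098327636719, -0.9943313598632812), (23.441802978515625, 77.38029479980469), 72.3726806640625)
[ 301  168   39  161 5622] ((497.4151611328125, -4.38029670715332), (24.57657814025879, 114.79690551757812), 72.44037628173828)
```

View pics/w3.png

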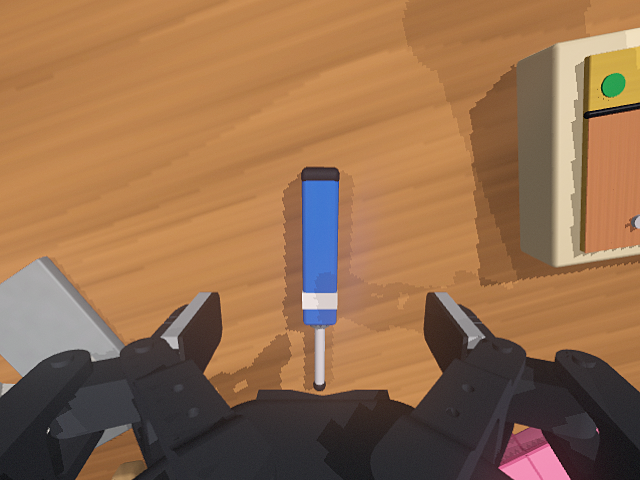

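Request:
play_rows:
  steps:
    - [0, -0.01, 0.3, 0, 0, 0, 85]
    - [0, -0.01, 0.485, 0, 0, 0, 85]
    - [0, -0.01, 0.485, 0, 0, 0, 20]
    - [0, -0.01, 0.485, 0, 0, 0, 15]
    - [0, -0.01, 0.485, 0, 0, 0, 15]
    - [0, -0.01, 0.485, 0, 0, 0, 15]
    - [0, -0.01, 0.485, 0, 0, 0, 15]
  grip_force: 50

```text
time_s: 5.52
position: [496.5, -4.1, 180.1]
ee_rot: [[-0.955, 0.295, 0.006], [0.295, 0.955, 0.001], [-0.005, 0.002, -1.0]]
force: [-0.0, -0.8, 8.1]
finger_gap: 22.9
finger_force: 50.2
```

```bash
python3 st.py; python3 dl.py 523 -113 90 14.7 0
```

```text
5.525 [ 0.177  0.723 -0.353  2.231  0.837  0.312  0.367] [496.5  -4.1 180.1]
[[-0.955  0.295  0.006]
 [ 0.295  0.955  0.001]
 [-0.005  0.002 -1.   ]]
t [-0.289 -0.48  -0.324] r [ 1.000e-02 -2.000e-03  3.292e+00] rows 2.1 13.8
[ 523. -113.  245.] [ 0.18  0.72 -0.35  2.23  0.84  0.31  0.37]
```

Request:
play_rows:
  steps:
    - [0, 0, -0.3, 0, 0, 0, 15]
    - [0, 0, -0.35, 0, 0, 0.25, 15]
    - [0, 0, -0.35, 0, 0, 0.5, 15]
    - [0, 0, -0.35, 0, 0, 0.75, 15]
    - [0, 0, -0.35, 0, 0, 1, 15]
    - [0, 0, -0.35, 0, 0, 1, 15]

```text
time_s: 6.28
position: [495.5, -4.0, 249.1]
ee_rot: [[-0.468, 0.884, 0.004], [0.884, 0.468, 0.001], [-0.001, 0.004, -1.0]]
force: [-0.2, -0.2, -0.6]
finger_gap: 23.2
finger_force: 49.6
```

Request:
play_rows:
  steps:
    - [0, 0, 0, 0, 0, 0.25, 15]
    - [0, 0, 0, 0, 0, 0.5, 15]
    - [0, 0, 0, 0, 0, 0.75, 15]
    - [0, 0, 0, 0, 0, 1, 15]

```text
time_s: 6.78
position: [495.4, -4.0, 248.7]
ee_rot: [[0.264, 0.964, 0.003], [0.964, -0.264, 0.002], [0.002, 0.002, -1.0]]
force: [-0.5, 0.6, -1.8]
finger_gap: 22.7
finger_force: 49.6
```

```bash
python3 st.py; python3 dl.py 523 -113 50 14.7 0
```

```text
6.775 [ 0.022  0.568 -0.14   2.223  0.211  0.359 -0.562] [495.4  -4.  248.7]
[[ 0.264  0.964  0.003]
 [ 0.964 -0.264  0.002]
 [ 0.002  0.002 -1.   ]]
t [-0.49   0.276  0.218] r [ 1.000e-03 -4.000e-03  1.333e+00] rows 1.9 5.6
[ 523. -113.  205.] [ 0.02  0.57 -0.14  2.22  0.21  0.36 -0.56]
```

Request:
play_rows:
  steps:
    - [0, 0, 0, 0, 0, 0.25, 15]
    - [-0.1, 0.1, 0, 0, 0, 0.5, 15]
    - [-0.3, 0.2, 0, 0, 0, 0.75, 15]
    - [-0.49, 0.276, 0, 0, 0, 1, 15]
    - [-0.49, 0.276, 0, 0, 0, 1, 15]

```text
time_s: 7.4
position: [523.4, -117.0, 248.6]
ee_rot: [[0.87, 0.493, 0.004], [0.493, -0.87, -0.001], [0.003, 0.003, -1.0]]
force: [0.0, 0.7, -1.0]
finger_gap: 22.8
finger_force: 49.6
```

```bash
python3 st.py; python3 dl.py 523 -113 26 14.7 0;python3 dl.py 523 -113 23 14.7 0
```

```text
7.4 [ 0.114  0.597  0.03   2.14  -0.041  0.402 -0.879] [ 523.4 -117.   248.6]
[[ 0.87   0.493  0.004]
 [ 0.493 -0.87  -0.001]
 [ 0.003  0.003 -1.   ]]
t [ 0.007 -0.019  0.338] r [ 0.003 -0.004  0.33 ] rows 1.1 1.4
[ 523. -113.  181.] [ 0.11  0.6   0.03  2.14 -0.04  0.4  -0.88]
t [ 0.007 -0.019  0.353] r [ 0.003 -0.004  0.33 ] rows 1.1 1.4
[ 523. -113.  178.] [ 0.11  0.6   0.03  2.14 -0.04  0.4  -0.88]
```

Request:
play_rows:
  steps:
    - [0, -0.02, 0.1, 0, 0, 0.2, 15]
    - [0, -0.02, 0.2, 0, 0, 0.33, 15]
    - [0, -0.02, 0.32, 0, 0, 0.33, 15]
    - [0, -0.02, 0.34, 0, 0, 0.33, 15]
    - [0, -0.02, 0.34, 0, 0, 0.33, 50]
    - [0, -0.02, 0.34, 0, 0, 0.33, 70]
    - [0, -0.02, 0.1, 0, 0, 0.33, 70]

```text
time_s: 8.28
position: [520.4, -108.9, 226.5]
ee_rot: [[0.965, 0.261, -0.004], [0.261, -0.965, 0.003], [-0.003, -0.004, -1.0]]
force: [1.2, -0.4, -0.1]
finger_gap: 69.7
finger_force: 0.0
```

```bash
python3 st.py; python3 dl.py 558 -104 60 14.7 -35;python3 dl.py 558 -104 24 14.7 -35; python3 w1.py w4;  python3 - <<'E'
from pr import *
w=dict(np.load('w4.npz'));P,H=grid(w)
k=(P[...,2]>17)&(P[...,2]<32)&(abs(P[...,1]+113)<45)&(P[...,0]<650)&(P[...,0]>430)
n,l,st,c=cv2.connectedComponentsWithStats(k.astype(np.uint8));i=st[1:,4].argmax()+1
print(st[i],cv2.minAreaRect(P[l==i][:,:2].astype(np.float32)))
E
```

```text
8.275 [ 0.062  0.636  0.082  2.156 -0.145  0.359 -1.043] [ 520.4 -108.9  226.5]
[[ 0.965  0.261 -0.004]
 [ 0.261 -0.965  0.003]
 [-0.003 -0.004 -1.   ]]
t [0.633 0.03  0.195] r [-0.001 -0.774  0.011] rows 2.1 3.3
[644.  -81.4 187. ] [ 0.06  0.64  0.08  2.16 -0.14  0.36 -1.04]
t [0.634 0.03  0.375] r [-0.001 -0.774  0.011] rows 2.4 3.3
[644.  -81.4 151. ] [ 0.06  0.64  0.08  2.16 -0.14  0.36 -1.04]
[ 297  164   49  199 8699] ((520.36669921875, -106.82974243164062), (114.6999740600586, 24.403064727783203), 14.977681159973145)
```

```bash
python3 dl.py 554 -98 65 14.9 -35;python3 dl.py 554 -98 24 14.9 -35
```

```text
t [ 0.611 -0.014  0.209] r [ 0.002 -0.787  0.003] rows 2.1 3.3
[639.9 -75.1 192. ] [ 0.06  0.62  0.08  2.15 -0.14  0.36 -1.04]
t [ 0.609 -0.014  0.414] r [ 0.002 -0.787  0.003] rows 2.4 3.3
[639.9 -75.1 151. ] [ 0.06  0.62  0.08  2.15 -0.14  0.36 -1.04]
```

Request:
play_rows:
  steps:
    - [0.2, -0.01, 0.05, 0, -0.25, 0, 70]
    - [0.4, -0.01, 0.12, 0, -0.5, 0, 70]
    - [0.61, -0.01, 0.2, 0, -0.785, 0, 70]
    - [0.61, -0.01, 0.21, 0, -0.785, 0, 70]
    - [0.61, -0.01, 0.32, 0, -0.785, 0, 70]
    - [0.61, -0.01, 0.41, 0, -0.785, 0, 70]
    - [0.61, -0.01, 0.41, 0, -0.785, 0, 70]

```text
time_s: 9.2
position: [637.2, -76.1, 144.8]
ee_rot: [[0.787, 0.259, -0.56], [0.212, -0.966, -0.148], [-0.579, -0.002, -0.815]]
force: [-1.0, 0.4, -0.1]
finger_gap: 70.1
finger_force: 0.0
```

```bash
python3 st.py; python3 dl.py 554 -98 24 14.9 -35
```

```text
9.2 [-0.158  0.954  0.272  1.742 -0.038  1.057 -1.21 ] [637.2 -76.1 144.8]
[[ 0.787  0.259 -0.56 ]
 [ 0.212 -0.966 -0.148]
 [-0.579 -0.002 -0.815]]
t [-0.006 -0.001 -0.034] r [-0.001  0.008  0.003] rows 0.1 0.0
[639.9 -75.1 151. ] [-0.16  0.95  0.27  1.74 -0.04  1.06 -1.21]
```

Request:
play_rows:
  steps:
    - [0, 0, -0.035, 0, 0, 0, 40]
    - [0, 0, -0.035, 0, 0, 0, 15]
    - [0, 0, -0.035, 0, 0, 0, 15]
    - [0, 0, -0.035, 0, 0, 0, 15]
    - [0, 0, -0.035, 0, 0, 0, 15]
  grip_force: 70

```text
time_s: 9.82
position: [643.6, -74.7, 153.6]
ee_rot: [[0.79, 0.26, -0.555], [0.213, -0.966, -0.149], [-0.575, 0.0, -0.818]]
force: [0.8, 1.5, 4.5]
finger_gap: 22.0
finger_force: 70.6
```

```bash
python3 st.py; python3 w1.py w5; python3 - <<'E'
from pr import *
w=dict(np.load('w5.npz'));P,H=grid(w)
k=(H[...,0]>100)&(H[...,0]<130)&(H[...,1]>120)&(P[...,2]>5)&(P[...,2]<60)
n,l,st,c=cv2.connectedComponentsWithStats(k.astype(np.uint8));i=st[1:,4].argmax()+1
print(st[i],P[l==i].mean(0),cv2.minAreaRect(P[l==i][:,:2].astype(np.float32)))
E
```

```text
9.825 [-0.16   0.945  0.274  1.729 -0.037  1.074 -1.211] [643.6 -74.7 153.6]
[[ 0.79   0.26  -0.555]
 [ 0.213 -0.966 -0.149]
 [-0.575  0.    -0.818]]
[ 294  297   57   72 3467] [ 537.50903859 -102.9903945    23.10923672] ((531.4630126953125, -104.62173461914062), (79.42229461669922, 23.60892105102539), 14.77263069152832)
```

```bash
cat > pp.py <<'E'
from dl import *
def pf(az,pitch): # probe frame rot: x axis up by pitch, z up
    return Ro.from_euler('ZY',[az,-pitch],degrees=True).as_matrix()
def T(R,x): M=np.eye(4);M[:3,:3]=R;M[:3,3]=x;return M
def tool():
    S=arm.read_state();return T(np.array(S['ee_rot']),S['position'])
def go(G,R,x,T1=None):
    """G probe(mid) in tool; target probe rot R, mid x"""
    T1=tool() if T1 is None else T1
    T2=T(R,x)@np.linalg.inv(G);d=np.linalg.inv(T1)@T2
    t=d[:3,3]/200;r=Ro.from_matrix(d[:3,:3]).as_rotvec()/np.deg2rad(45)
    print('t',np.round(t,3),'r',np.round(r,3),'rows',np.round(np.linalg.norm(t)*3.2,1),np.round(np.linalg.norm(r)*4.2,1),'tcp',np.round(T2[:3,3]));return T2
AZ=14.7;e=np.array([np.cos(np.deg2rad(AZ)),np.sin(np.deg2rad(AZ)),0]);k=np.array([0,0,1.])
u=(e+k)/2**.5;n=(k-e)/2**.5;RM=np.array([526.1,-218.7,112])+30*e
E
python3 - <<'E'
from pp import *
G=np.linalg.inv(tool())@T(pf(14.9,0),[520.4,-107,12]);np.save('G1.npy',G);print(np.round(G,2))
X=pf(AZ,45)
go(G,pf(AZ,0),[520,-107,90])
T2=go(G,X,RM+60*n+8*u)
from ik import ik
T3=T(X,RM)@np.linalg.inv(G)
for q in (arm.read_state()['joint_pos'],):
  for M in(T2,T3): print([np.round(o,2).tolist() for o in ik(M[:3,3]+155*M[:3,2],M[:3,:3],3,seed=np.array(q))[:2]])
E
```

```text
[[  0.82   0.    -0.57 -22.82]
 [  0.    -1.     0.    -0.86]
 [ -0.57  -0.    -0.82 189.05]
 [  0.     0.     0.     1.  ]]
t [-0.226  0.002 -0.318] r [ 0.003 -0.     0.004] rows 1.2 0.0 tcp [643. -75. 232.]
t [-1.251  0.545 -0.323] r [-0.001  1.     0.006] rows 4.5 4.2 tcp [ 510. -223.  350.]
[[0.31, 0.45, 0.09, 2.06, -0.31, 0.52, -0.66], [1.14, 0.79, -1.24, 2.06, 0.98, 0.84, -1.93]]
[[0.3, 0.55, 0.05, 2.03, -0.31, 0.44, -0.69], [1.07, 0.93, -1.24, 2.03, 1.15, 0.89, -2.07]]
```

```bash
python3 - <<'E'
from pp import *
G=np.load('G1.npy');X=pf(AZ,45)
T2=go(G,X,[530,-120,195])
go(G,X,RM+60*n+8*u,T2)
E
```

```text
t [-1.204  0.073 -0.57 ] r [-0.001  1.     0.006] rows 4.3 4.2 tcp [ 520. -123.  385.]
t [-0.206  0.472  0.142] r [-0. -0.  0.] rows 1.7 0.0 tcp [ 510. -223.  350.]
```

Request:
play_rows:
  steps:
    - [-0.15, 0, -0.2, 0, 0, 0, 15]
    - [-0.3, 0.01, -0.43, 0, 0.15, 0, 15]
    - [-0.5, 0.03, -0.5, 0, 0.38, 0, 15]
    - [-0.75, 0.05, -0.57, 0, 0.6, 0, 15]
    - [-0.95, 0.07, -0.57, 0, 0.8, 0, 15]
    - [-1, 0.07, -0.57, 0, 1, 0, 15]
    - [-1, 0.07, -0.57, 0, 1, 0, 15]

```text
time_s: 10.75
position: [549.7, -114.9, 361.3]
ee_rot: [[0.953, 0.257, 0.163], [0.253, -0.966, 0.045], [0.169, -0.001, -0.986]]
force: [0.3, 0.8, -1.0]
finger_gap: 22.2
finger_force: 69.7
```

```bash
python3 st.py; python3 - <<'E'
from pp import *
G=np.load('G1.npy');X=pf(AZ,45)
M=tool()@G;print(np.round(M,2))
T2=go(G,X,RM+50*n+8*u)
T2=go(G,X,RM+4*n+6*u,T2)
T2=go(G,X,RM,T2)
E
python3 w1.py w6
```

```text
10.75 [ 0.047  0.426  0.125  2.067 -0.251  0.509 -0.943] [ 549.7 -114.9  361.3]
[[ 0.953  0.257  0.163]
 [ 0.253 -0.966  0.045]
 [ 0.169 -0.001 -0.986]]
[[ 6.9000e-01 -2.6000e-01 -6.8000e-01  5.5866e+02]
 [ 1.8000e-01  9.7000e-01 -1.8000e-01 -1.1137e+02]
 [ 7.1000e-01  0.0000e+00  7.1000e-01  1.7112e+02]
 [ 0.0000e+00  0.0000e+00  0.0000e+00  1.0000e+00]]
t [-0.307  0.474  0.039] r [-0.005  0.004  0.001] rows 1.8 0.0 tcp [ 517. -222.  343.]
t [ 0.124 -0.     0.194] r [-0. -0.  0.] rows 0.7 0.0 tcp [ 547. -214.  309.]
t [-0.013 -0.     0.034] r [-0. -0.  0.] rows 0.1 0.0 tcp [ 545. -214.  302.]
```

View pics/w6.png

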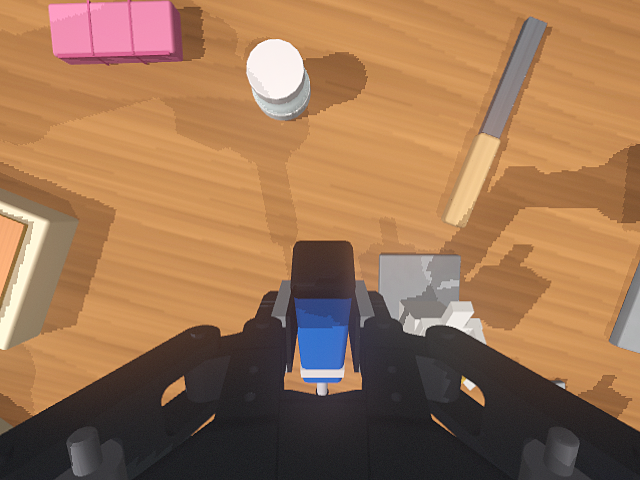

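```bash
cat > hand.py <<'E'
from pr import *
from pp import tool
def face(f,Tm,thr=2.5):
    w=dict(np.load(f)) if isinstance(f,str) else f;P,H=grid(w)
    k=(H[...,0]>100)&(H[...,0]<130)&(H[...,1]>120)&np.isfinite(P[...,2])
    n,l,st,c=cv2.connectedComponentsWithStats(cv2.erode(k.astype(np.uint8),np.ones((3,3))));i=st[1:,4].argmax()+1
    Q=P[l==i];Q=(Q-Tm[:3,3])@Tm[:3,:3]
    m=np.ones(len(Q),bool)
    for _ in range(6):
        c=Q[m].mean(0);nn=np.linalg.svd(Q[m]-c,full_matrices=False)[2];m=abs((Q-c)@nn[2])<thr
    return st[i],len(Q),m.sum(),c,nn[0],nn[2],nn[1]
if __name__=='__main__':
    r=face('w6.npz',tool());[print(np.round(x,3)) for x in r]
    G=np.load('G1.npy');print('expected axis',G[:3,0],'normal',G[:3,2],'top centre',G[:3,3]+12*G[:3,2])
    nn=r[5]*np.sign(r[5]@G[:3,2]);print('pitch err deg',np.degrees(np.arcsin(np.cross(G[:3,2],nn)[1])),'height err',(r[3]-G[:3,3]-12*G[:3,2])@nn)
E
python3 hand.py
```

```text
[ 296  300   52   68 3082]
3082
3082
[-16.826  -0.187 169.137]
[-0.816  0.005  0.578]
[-0.578 -0.002 -0.816]
[-0.003 -1.     0.004]
expected axis [ 0.81833075  0.00273335 -0.57474109] normal [-5.74743630e-01  1.81960143e-04 -8.18333506e-01] top centre [-29.72185179  -0.86163484 179.23209631]
pitch err deg 0.23050539697355288 height err 0.7821934368149925
```

Request:
play_rows:
  steps:
    - [-0.2, 0.3, 0, 0, 0, 0, 15]
    - [-0.307, 0.474, 0.039, 0, 0, 0, 15]
    - [-0.307, 0.474, 0.039, 0, 0, 0, 15]
    - [-0.307, 0.474, 0.039, 0, 0, 0, 15]

```text
time_s: 11.3
position: [520.5, -220.0, 341.4]
ee_rot: [[0.952, 0.261, 0.162], [0.257, -0.965, 0.046], [0.169, -0.002, -0.986]]
force: [-0.5, 0.6, -1.4]
finger_gap: 22.2
finger_force: 69.7
```

```bash
python3 st.py; python3 - <<'E'
from pp import *
G=np.load('G1.npy');X=pf(AZ,45)
T2=go(G,X,RM+50*n+8*u)
go(G,X,RM+4*n+6*u);go(G,X,RM+1*n)
E
```

```text
11.3 [ 0.286  0.461  0.077  2.067 -0.284  0.494 -0.712] [ 520.5 -220.   341.4]
[[ 0.952  0.261  0.162]
 [ 0.257 -0.965  0.046]
 [ 0.169 -0.002 -0.986]]
t [-0.018  0.003 -0.012] r [-0.006  0.005  0.006] rows 0.1 0.0 tcp [ 517. -222.  343.]
t [0.107 0.005 0.181] r [-0.006  0.005  0.006] rows 0.7 0.0 tcp [ 547. -214.  309.]
t [0.091 0.005 0.211] r [-0.006  0.005  0.006] rows 0.7 0.0 tcp [ 545. -214.  303.]
```

Request:
play_rows:
  steps:
    - [0.01, 0.005, 0.04, 0, 0, 0, 15]
    - [0.05, 0.005, 0.1, 0, 0, 0, 15]
    - [0.09, 0.005, 0.15, 0, 0, 0, 15]
    - [0.105, 0.005, 0.18, 0, 0, 0, 15]
    - [0.095, 0.005, 0.2, 0, 0, 0, 15]
    - [0.09, 0.005, 0.21, 0, 0, 0, 15]
    - [0.09, 0.005, 0.21, 0, 0, 0, 15]

```text
time_s: 12.18
position: [543.3, -215.4, 304.1]
ee_rot: [[0.952, 0.259, 0.164], [0.255, -0.966, 0.045], [0.17, -0.001, -0.985]]
force: [0.6, 1.0, -1.3]
finger_gap: 22.1
finger_force: 69.8
```

```bash
python3 st.py; python3 - <<'E'
from pp import *
G=np.load('G1.npy');X=pf(AZ,45)
print(np.round(arm.read_state()['force'],1));go(G,X,RM)
M=tool()@G;d=M[:3,3]-RM;print(d@n,d@u,d@np.cross(k,e))
E
python3 w1.py w7
```

```text
12.175 [ 0.279  0.536  0.058  2.049 -0.303  0.432 -0.714] [ 543.3 -215.4  304.1]
[[ 0.952  0.259  0.164]
 [ 0.255 -0.966  0.045]
 [ 0.17  -0.001 -0.985]]
[ 0.6  1.  -1.3]
t [ 0.01  -0.003  0.012] r [-0.004  0.002  0.004] rows 0.1 0.0 tcp [ 545. -214.  302.]
3.34277785465253 -0.5745653016314687 -0.1802891782947309
```

View pics/w7.png

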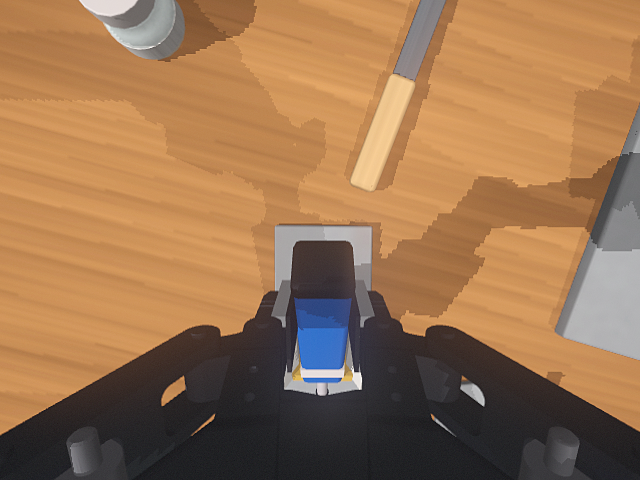

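Request:
play_rows:
  steps:
    - [0.01, 0, 0.014, 0, 0, 0, 15]
    - [0.01, 0, 0.016, 0, 0, 0, 15]
    - [0.01, 0, 0.016, 0, 0, 0, 30]
    - [0.01, 0, 0.016, 0, 0, 0, 45]
    - [0.01, 0, 0.016, 0, 0, 0, 60]
    - [0.01, 0, 0.016, 0, 0, 0, 60]

```text
time_s: 12.98
position: [546.2, -214.4, 301.2]
ee_rot: [[0.952, 0.26, 0.165], [0.256, -0.966, 0.045], [0.171, -0.001, -0.985]]
force: [0.3, -0.5, -0.3]
finger_gap: 59.7
finger_force: 0.0
```

```bash
python3 st.py; python3 w1.py w8; cat > inrest.py <<'E'
from hand import *
from pp import *
import sys
r=face(sys.argv[1],np.eye(4));[print(np.round(x,3)) for x in r[:7]]
c=r[3];d=c-RM;print('face centre rel RM n,u,l',np.round([d@n,d@u,d@np.cross(k,e)],1),'axis dots',r[4]@u,r[5]@n)
w=dict(np.load(sys.argv[1]));P,H=grid(w);d=P-RM
m=(abs(d@np.cross(k,e))<10)&(d@n>5)&(d@n<18)&(d@u>20)&(d@u<90)
print('end u',np.nanpercentile((d@u)[m],[50,98,99.9]),m.sum())
E
python3 inrest.py w8.npz
```

```text
12.975 [ 0.277  0.542  0.057  2.046 -0.304  0.428 -0.715] [ 546.2 -214.4  301.2]
[[ 0.952  0.26   0.165]
 [ 0.256 -0.966  0.045]
 [ 0.171 -0.001 -0.985]]
[ 296  299   54   74 3224]
3224
3224
[ 557.989 -210.726  131.208]
[-0.701 -0.213 -0.68 ]
[-0.659 -0.17   0.733]
[-0.272  0.962 -0.022]
face centre rel RM n,u,l [11.6 15.6 -0.4] axis dots -0.9989136586695624 0.9993208695242204
end u [45.20893877 56.81373715 57.77611623] 2882
```

```bash
python3 - <<'E'
from pp import *
R=ori(AZ+1,-40);T1=tool();T1[:3,3]+=-90*T1[:3,2]
delta(RM+105*u,R,R1=T1[:3,:3],x1=T1[:3,3]);delta(RM+105*u,R);print(RM+105*u,RM+30*u)
E
```

```text
t [ 0.906 -0.008  0.588] r [-0.004 -1.107 -0.014] rows 3.5 4.7
t [ 0.906 -0.008  0.138] r [-0.004 -1.107 -0.014] rows 2.9 4.7
[ 626.93399924 -192.24669551  186.24621202] [ 575.6368802  -205.70424276  133.21320344]
```

Request:
play_rows:
  steps:
    - [0, 0, -0.3, 0, 0, 0, 70]
    - [0.15, 0, -0.45, 0, -0.15, 0, 70]
    - [0.4, 0, -0.35, 0, -0.35, 0, 70]
    - [0.65, 0, -0.15, 0, -0.6, 0, 70]
    - [0.85, 0, 0.05, 0, -0.8, 0, 70]
    - [0.9, 0, 0.14, 0, -1, 0, 70]
    - [0.9, 0, 0.14, 0, -1, 0, 70]

```text
time_s: 13.9
position: [723.1, -164.6, 300.4]
ee_rot: [[0.787, 0.263, -0.559], [0.216, -0.965, -0.15], [-0.578, -0.003, -0.816]]
force: [-0.1, 0.1, 0.7]
finger_gap: 69.6
finger_force: 0.0
```

```bash
python3 st.py; python3 w1.py w9; python3 inrest.py w9.npz; python3 - <<'E'
from pp import *
R=ori(AZ+1,-40)
for s in (60,30): delta(RM+s*u,R)
E
```

```text
13.9 [-0.056  0.854  0.318  1.468  0.037  1.402 -1.094] [ 723.1 -164.6  300.4]
[[ 0.787  0.263 -0.559]
 [ 0.216 -0.965 -0.15 ]
 [-0.578 -0.003 -0.816]]
[509 338  13  12  53]
53
41
[ 321.963 -597.438    7.673]
[-0.911 -0.312  0.268]
[0.257 0.076 0.963]
[ 0.321 -0.947 -0.011]
face centre rel RM n,u,l [ 155.  -302.6 -314.5] axis dots -0.48962976548486276 0.49136436711946974
end u [55.7559871  57.17322948 57.55809264] 261
t [-0.041 -0.006  0.21 ] r [-0.009 -0.107 -0.009] rows 0.7 0.5
t [-0.066 -0.006  0.357] r [-0.009 -0.107 -0.009] rows 1.2 0.5
```

Request:
play_rows:
  steps:
    - [-0.01, -0.005, 0.05, 0, -0.1, 0, 70]
    - [-0.04, -0.006, 0.2, 0, -0.107, 0, 70]
    - [-0.055, -0.006, 0.28, 0, -0.107, 0, 70]
    - [-0.065, -0.006, 0.345, 0, -0.107, 0, 70]
    - [-0.065, -0.006, 0.345, 0, -0.107, 0, 70]

```text
time_s: 14.58
position: [672.3, -179.7, 255.8]
ee_rot: [[0.74, 0.258, -0.621], [0.198, -0.966, -0.166], [-0.643, -0.001, -0.766]]
force: [1.2, -0.0, -0.1]
finger_gap: 69.8
finger_force: 0.0
```

```bash
python3 st.py; python3 - <<'E'
from pp import *
delta(RM+30*u,ori(AZ+1,-40))
M=tool();g=M[:3,3]+155*M[:3,2]-RM;print('g n,u,l',g@n,g@u,g@np.cross(k,e))
E
```

```text
14.575 [-0.049  0.872  0.33   1.592  0.07   1.332 -1.099] [ 672.3 -179.7  255.8]
[[ 0.74   0.258 -0.621]
 [ 0.198 -0.966 -0.166]
 [-0.643 -0.001 -0.766]]
t [ 0.011 -0.006  0.016] r [-0.011 -0.    -0.012] rows 0.1 0.1
g n,u,l 2.366665182296824 33.06398493925573 0.22844083178441021
```

Request:
play_rows:
  steps:
    - [0, 0, 0, 0, 0, 0, 40]
    - [0, 0, 0, 0, 0, 0, 15]
    - [0, 0, 0, 0, 0, 0, 15]
    - [0, 0, 0, 0, 0, 0, 15]
    - [0, 0, 0, 0, 0, 0, 15]
  grip_force: 70

```text
time_s: 15.2
position: [673.7, -178.8, 256.0]
ee_rot: [[0.741, 0.26, -0.619], [0.2, -0.966, -0.167], [-0.641, -0.0, -0.767]]
force: [1.7, 1.2, 1.8]
finger_gap: 23.1
finger_force: 68.3
```

```bash
python3 st.py; cp log.jsonl l2; python3 - <<'E'
from pp import *
S=arm.read_state();print(S['finger_gap'],S['finger_force'],S['force'])
G=np.linalg.inv(tool())@T(pf(AZ+.5,45),RM);np.save('G2.npy',G);print(np.round(G,3))
tip=G@[-117,0,0,1];print('tip in tool',tip)
b=arm.snapshot('top');save(b,'top2');np.savez('top2.npz',**{k:b[k] for k in('img','z_map','fx','fy','cx','cy','k1','R','t')})
go(G,pf(AZ,45),RM+120*u); 
E
```

```text
15.2 [-0.051  0.872  0.33   1.589  0.07   1.333 -1.099] [ 673.7 -178.8  256. ]
[[ 0.741  0.26  -0.619]
 [ 0.2   -0.966 -0.167]
 [-0.641 -0.    -0.767]]
23.140398062585444 68.2572591304779 [1.68070928 1.17423688 1.82292586]
[[ 8.90000e-02 -2.00000e-03 -9.96000e-01 -1.95900e+00]
 [-2.00000e-03 -1.00000e+00  1.00000e-03  3.17000e-01]
 [-9.96000e-01  1.00000e-03 -8.90000e-02  1.89292e+02]
 [ 0.00000e+00  0.00000e+00  0.00000e+00  1.00000e+00]]
tip in tool [-12.36509619   0.49606101 305.82858938   1.        ]
t [ 0.053  0.008 -0.598] r [ 0.007 -0.     0.009] rows 1.9 0.0 tcp [ 756. -158.  341.]
```

```bash
python3 - <<'E'
from pp import *
R=ori(AZ+1,0)
x=np.array([640,-120,440.]);delta(x,R,gp=0)
y=np.array([520,70.,430]);delta(y,R,gp=0,R1=R,x1=x)
# seam from top camera
w=dict(np.load('top2.npz'))
from pr import grid
P,H=grid(w);V=H[...,2]
c=w['img'][195:300,120:245]
cv2.imwrite('pics/seam.png',cv2.resize(c[:,:,::-1],None,fx=6,fy=5.6,interpolation=cv2.INTER_CUBIC))
E
```

```text
t [-0.656 -0.328 -0.651] r [-0.005  0.887 -0.013] rows 3.1 3.7
t [-0.321 -1.077  0.05 ] r [0. 0. 0.] rows 3.6 0.0
```

Request:
play_rows:
  steps:
    - [0.03, 0, -0.25, 0, 0, 0, 15]
    - [0.05, 0, -0.5, 0, 0, 0, 15]
    - [-0.05, -0.05, -0.65, 0, 0.2, 0, 15]
    - [-0.25, -0.15, -0.7, 0, 0.42, 0, 15]
    - [-0.5, -0.28, -0.68, 0, 0.65, 0, 15]
    - [-0.65, -0.33, -0.65, 0, 0.887, 0, 15]

```text
time_s: 16.0
position: [638.5, -118.7, 439.9]
ee_rot: [[0.965, 0.261, 0.004], [0.261, -0.965, 0.002], [0.004, -0.001, -1.0]]
force: [0.8, -0.8, -1.8]
finger_gap: 23.3
finger_force: 69.4
```

Request:
play_rows:
  steps:
    - [-0.1, -0.3, 0, 0, 0, 0, 15]
    - [-0.2, -0.6, 0, 0, 0, 0, 15]
    - [-0.3, -0.9, 0.03, 0, 0, 0, 15]
    - [-0.32, -1, 0.03, 0, 0, 0, 15]
    - [-0.32, -1, 0.03, 0, 0, 0, 15]
    - [-0.32, -1, 0.03, 0, 0, 0, 15]

```text
time_s: 16.75
position: [527.1, 55.5, 432.8]
ee_rot: [[0.966, 0.258, -0.001], [0.258, -0.966, -0.001], [-0.001, 0.001, -1.0]]
force: [0.7, -0.2, -1.5]
finger_gap: 22.8
finger_force: 69.4
```

```bash
python3 st.py; python3 w1.py w10
```

```text
16.75 [-0.363  0.316  0.218  2.026 -0.092  0.81  -1.401] [527.1  55.5 432.8]
[[ 0.966  0.258 -0.001]
 [ 0.258 -0.966 -0.001]
 [-0.001  0.001 -1.   ]]
```

View pics/w10.png

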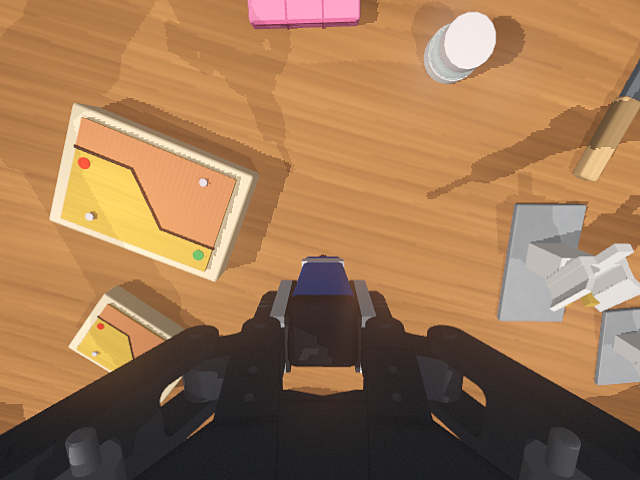

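```bash
cat > seam.py <<'E'
from pr import *
import sys
w=dict(np.load(sys.argv[1]));P,H=grid(w)
Z=46.5
x0,y0,x1,y1=[int(v) for v in sys.argv[2:6]]
v,u=np.mgrid[y0:y1,x0:x1];W=world(w,u.ravel(),v.ravel(),Z).reshape(*u.shape,3)
hs=H[y0:y1,x0:x1].astype(int)
def dot(lo,hi):
    m=((hs[...,0]>=lo)&(hs[...,0]<=hi)&(hs[...,1]>150)&(hs[...,2]>80))
    n,l,st,c=cv2.connectedComponentsWithStats(m.astype(np.uint8));i=st[1:,4].argmax()+1;return W[l==i].mean(0)[:2],st[i]
gr,s1=dot(45,75);rd,s2=dot(0,3);print('green',gr,s1,'red',rd,s2)
panel=(P[y0:y1,x0:x1,2]>38)&(P[y0:y1,x0:x1,2]<56)
print('panel z',np.median(P[y0:y1,x0:x1,2][panel]))
# dark pixels close to the green-red corridor
m=(hs[...,2]<110)&panel
n,l,st,c=cv2.connectedComponentsWithStats(m.astype(np.uint8),connectivity=8)
d=rd-gr;L=np.linalg.norm(d);d=d/L;per=np.array([-d[1],d[0]])
q=W[m][:,:2]-gr;a=q@d;b=q@per
k=(a>-15)&(a<L+15)&(abs(b)<45);a,b=a[k],b[k];print(k.sum(),L)
wt=(110-hs[...,2][m][k]).astype(float)
from scipy.optimize import least_squares
def pl(p,a): return np.interp(a,[-20,p[0],p[1],L+20],[p[2],p[3],p[4],p[5]])
A=[];B=[];
med=np.median(b);print('b pct',np.percentile(b,[5,50,95]))
best=None
for s in(1,-1):
  for c0 in (-15,-5,5,15):
    o=least_squares(lambda p:np.sqrt(wt)*(b-pl(p,a)),[L*.35,L*.65,c0+s*10,c0+s*10,c0-s*10,c0-s*10],loss='soft_l1',f_scale=5)
    if best is None or o.cost<best.cost:best=o
p=best.x;print(np.round(p,1),np.sqrt(np.median((b-pl(p,a))**2)))
X=lambda s,t: gr+s*d+t*per
b1,b2=X(p[0],p[3]),X(p[1],p[4]);E0,E8=X(-20,p[2]),X(L+20,p[5])
s0=b1+46*(E0-b1)/np.linalg.norm(E0-b1);s8=b2+46*(E8-b2)/np.linalg.norm(E8-b2)
print('b1',b1,'b2',b2,'mid',np.linalg.norm(b2-b1));print('s0',s0,np.linalg.norm(s0-gr),'s8',s8,np.linalg.norm(s8-rd))
pts=np.array([s0,b1,b2,s8]);c=np.r_[0,np.cumsum(np.linalg.norm(np.diff(pts,axis=0),axis=1))];t=np.linspace(0,c[-1],9)
S=np.c_[np.interp(t,c,pts[:,0]),np.interp(t,c,pts[:,1])];print(c,'\n',np.round(S,1));np.savez(sys.argv[6],pts=pts,S=S,gr=gr,rd=rd)
E
python3 seam.py w10.npz 45 95 265 285 sA.npz; python3 seam.py top2.npz 130 205 235 290 sB.npz | tail -12
```

```text
b1 [467.29444059 218.3194234 ] b2 [522.55523464 255.21085349] mid 66.44345695918436
s0 [461.21504367 172.72292207] 12.851024147863034 s8 [528.61155637 300.81042549] 12.818628999549857
[  0.          46.         112.44345696 158.44345696] 
 [[461.2 172.7]
 [463.8 192.4]
 [466.5 212. ]
 [478.5 225.8]
 [494.9 236.8]
 [511.4 247.8]
 [523.4 261.5]
 [526.  281.2]
 [528.6 300.8]]Traceback (most recent call last):
  File "seam.py", line 11, in <module>
    gr,s1=dot(45,75);rd,s2=dot(0,3);print('green',gr,s1,'red',rd,s2)
          ~~~^^^^^^^
  File "seam.py", line 10, in dot
    n,l,st,c=cv2.connectedComponentsWithStats(m.astype(np.uint8));i=st[1:,4].argmax()+1;return W[l==i].mean(0)[:2],st[i]
                                                                    ~~~~~~~~~~~~~~~^^
ValueError: attempt to get argmax of an empty sequence
```

```bash
cat > tipchk.py <<'E'
from pp import *
G=np.load('G2.npy');M=tool()@G
tip=(M@[-117,0,0,1])[:3];print('pred tip',np.round(tip,1),'axis',np.round(M[:3,0],3))
def proj(s,X):
    c=np.array(s['R'])@X+np.array(s['t']);x,y=c[0]/c[2],c[1]/c[2];f=1+s['k1']*(x*x+y*y);return np.array([s['cx']+s['fx']*x*f,s['cy']+s['fy']*y*f]),c[2]
for nme in('scene','top'):
    s=arm.snapshot(nme)
    v,u=np.mgrid[0:480,0:640];P=world(s,u.ravel(),v.ravel());P[s['z_map'].ravel()<=0]=np.nan
    for sh in(-40,0,55): print(nme,sh,np.round(proj(s,(M@[sh-62-0 if sh<0 else sh-117+0,0,0,1])[:3])[0],1),end=' ')
    print()
    # points near the probe axis
    d=P-tip;al=d@M[:3,0];r=np.linalg.norm(d-al[:,None]*M[:3,0],axis=1)
    m=(al>-10)&(al<60)&(r<15)
    for lo in range(-10,60,10):
        q=m&(al>=lo)&(al<lo+10)
        if q.sum()>2: 
            off=np.nanmedian(d[q]-al[q][:,None]*M[:3,0],axis=0);print(lo,q.sum(),np.round(off,1))
    print('min al',np.nanmin(al[m]) if m.any() else None)
    np.savez('c_'+nme+'.npz',img=s['img'])
    pt=proj(s,tip)[0].astype(int);c=s['img'][max(pt[1]-30,0):pt[1]+30,pt[0]-40:pt[0]+40]
    cv2.imwrite(f'pics/tip_{nme}.png',cv2.resize(c[:,:,::-1],None,fx=5,fy=5,interpolation=cv2.INTER_NEAREST))
E
python3 tipchk.py
```

```text
pred tip [515.2  51.3 127.1] axis [0.086 0.025 0.996]
scene -40 [336.7 201.5] scene 0 [335.9 204.7] scene 55 [339.2 192.8] 
0 6 [-7.9 -5.   0.8]
10 7 [-8.7 -5.1  0.9]
20 7 [-9.6 -4.7  1. ]
30 8 [-7.3 -4.4  0.8]
40 7 [-7.  -4.1  0.7]
min al 5.436686117708327
top -40 [254.2 229.6] top 0 [255.2 231.1] top 55 [251.4 225.2] 
0 4 [-12.4  -5.9   1.1]
10 8 [-11.9  -4.9   1.1]
20 5 [-12.5  -3.5   1.2]
30 5 [-11.1  -4.7   1. ]
min al 5.039767807519202
```

```bash
python3 - <<'E'
from h import *
a=cv2.imread('pics/tip_scene.png');b=cv2.imread('pics/tip_top.png')
for i in(a,b): cv2.drawMarker(i,(202,152),(0,255,0),cv2.MARKER_CROSS,30,1)
cv2.imwrite('pics/tips.png',np.hstack([a,b]))
for n in('scene','top'):
    s=arm.snapshot(n);print(n,np.round(-np.array(s['R']).T@s['t']))
E
```

```text
scene [ 893. -545. 1159.]
top [ 347.  -88. 1313.]
```

View pics/tips.png

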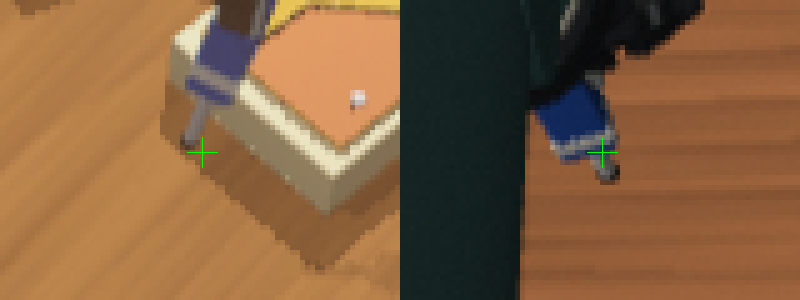

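```bash
cat > tri.py <<'E'
from tipchk import proj,tip,M,G
from pp import *
from scipy.optimize import least_squares
C={n:arm.snapshot(n) for n in('scene','top')}
ob={'scene':np.array([-2.8,-1.6]),'top':np.array([2.2,4.8])}
o=least_squares(lambda X:np.r_[tuple(proj(C[n],X)[0]-proj(C[n],tip)[0]-ob[n] for n in C)],tip)
print('tri tip',o.x,'delta',o.x-tip,'res',o.fun)
g=(M@[33,0,0,1])[:3];print('dist grip-tip',np.linalg.norm(o.x-g),np.linalg.norm(tip-g))
Mt=tool();print('tip in tool',np.linalg.inv(Mt)@np.r_[o.x,1])
E
python3 tri.py | tail -4
```

```text
min al 5.364044427451767
tri tip [505.43455604  48.47926897 128.25105399] delta [-9.51878519 -3.46688125  1.24742454] res [-0.94979202  0.19860682 -0.61601057 -0.53951624]
dist grip-tip 150.01727404834193 149.99999999999994
tip in tool [-22.38399269   2.42144237 304.62409792   1.        ]
```

```bash
cat > tg.py <<'E'
from pp import *
TIP=np.array([float(v) for v in open('tip.txt').read().split()])
S=np.load('sA.npz')['S'];PTS=np.load('sA.npz')['pts']
def to(xy,z,M=None,R2=None):
    M=tool() if M is None else M
    R2=M[:3,:3] if R2 is None else R2
    x2=np.r_[xy,z]-R2@TIP;return np.round(M[:3,:3].T@(x2-M[:3,3])/200,4)
E
echo "-22.4 1.5 304.6" > tip.txt
python3 -c "
from tg import *
print(to(S[0],70),(tool()@np.r_[TIP,1])[:3],S[0])"
```

```text
Traceback (most recent call last):
  File "tg.py", line 3, in <module>
    S=np.load('sA.npz')['S'];PTS=np.load('sA.npz')['pts']
      ~~~~~~~^^^^^^^^^^
FileNotFoundError: [Errno 2] No such file or directory: 'sA.npz'
```

```bash
sed -i 's/dot(45,75)/dot(40,90)/; s/>150)/>100)/; s/>80))/>40))/' seam.py; python3 seam.py w10.npz 45 95 265 285 sA.npz; ls *.npz
```

```text
green [447.21290069 175.2520461 ] [148 155  11  10  82] red [514.19397072 302.55113413] [34 63 11 11 28]
panel z 44.54284172773242
153 143.84547804736852
b pct [-25.43657813 -12.74709598  -1.6983908 ]
[ 48.1 106.6 -21.4   4.4 -27.8  -6.3] 0.5687162602908522
b1 [465.71703364 219.92263459] b2 [521.44314387 256.68534564] mid 66.75999014890023
s0 [460.12904698 174.26330471] 12.953935484437416 s8 [527.22620377 302.32037843] 13.034275838693546
[  0.          46.         112.75999015 158.75999015] 
 [[460.1 174.3]
 [462.5 194. ]
 [465.  213.7]
 [477.  227.4]
 [493.6 238.3]
 [510.1 249.2]
 [522.2 262.9]
 [524.7 282.6]
 [527.2 302.3]]
c_scene.npz
c_top.npz
sA.npz
sB.npz
top2.npz
w1.npz
w10.npz
w2.npz
w3.npz
w4.npz
w5.npz
w6.npz
w7.npz
w8.npz
w9.npz
```

```bash
sed -i "s/^S=.*/A,B=np.load('sA.npz'),np.load('sB.npz');S=(A['S']+B['S'])\/2;PTS=(A['pts']+B['pts'])\/2/" tg.py
python3 -c "
from tg import *
print(to(S[0],72),(tool()@np.r_[TIP,1])[:3],S[0])"
```

```text
[-0.0537 -0.657   0.2817] [505.18036208  49.36508993 128.27554176] [460.67204533 173.49311339]
```

Request:
play_rows:
  steps:
    - [-0.02, -0.25, 0.05, 0, 0, 0, 15]
    - [-0.04, -0.5, 0.1, 0, 0, 0, 15]
    - [-0.054, -0.657, 0.2, 0, 0, 0, 15]
    - [-0.054, -0.657, 0.28, 0, 0, 0, 15]
    - [-0.054, -0.657, 0.28, 0, 0, 0, 15]
    - [-0.054, -0.657, 0.28, 0, 0, 0, 15]

```text
time_s: 17.95
position: [482.8, 179.7, 377.4]
ee_rot: [[0.966, 0.257, -0.0], [0.257, -0.966, -0.0], [-0.0, 0.0, -1.0]]
force: [0.7, -0.4, -0.6]
finger_gap: 23.4
finger_force: 69.4
```

```bash
python3 st.py; cat > vt.py <<'E'
# refine tip: dark ball / probe silhouette in scene & top near prediction
from tg import *
import sys
def proj(s,X):
    c=np.array(s['R'])@X+np.array(s['t']);x,y=c[0]/c[2],c[1]/c[2];f=1+s['k1']*(x*x+y*y);return np.array([s['cx']+s['fx']*x*f,s['cy']+s['fy']*y*f])
tip=(tool()@np.r_[TIP,1])[:3];print('pred tip',tip,'target',S[0])
for n in('scene','top'):
    s=arm.snapshot(n);save(s,n+sys.argv[1]);p=proj(s,tip);q=proj(s,np.r_[S[0],46]);print(n,'tip px',p,'seam0 px',q)
    x,y=np.round(p).astype(int)
    g=cv2.cvtColor(s['img'],cv2.COLOR_RGB2GRAY);h=cv2.cvtColor(s['img'],cv2.COLOR_RGB2HSV)
    print('cols',x-8,'..');print(g[y-10:y+9,x-8:x+9]);print('sat');print(h[y-10:y+9,x-8:x+9,1])
E
python3 vt.py 3
```

```text
17.95 [-0.573  0.372  0.166  2.108 -0.097  0.67  -1.653] [482.8 179.7 377.4]
[[ 0.966  0.257 -0.   ]
 [ 0.257 -0.966 -0.   ]
 [-0.     0.    -1.   ]]
pred tip [461.45716939 172.43302746  72.78865258] target [460.67204533 173.49311339]
scene tip px [346.02230215 177.62846361] seam0 px [345.24846174 183.03953846]
cols 338 ..
[[143 143 143 142 143 141 141 140 162 212 214 122 104 117 149  97 120]
 [143 143 142 141 141 141 139 185 212 228 179 120 111 161 187 175 179]
 [142 142 141 141 140 156 205 219 227 211 136 116 124 188 195 195 195]
 [141 141 141 140 162 212 227 205 214 170 121 112 145 195 195 195 194]
 [140 141 140 184 213 228 219 193 194 131 118 110 182 195 195 194 193]
 [141 156 205 219 228 219 204 196 164 121 113 122 196 195 193 192 193]
 [161 211 227 215 216 204 195 195 133 119 110 160 195 192 193 194 194]
 [213 227 219 201 200 195 195 157 123 115 123 186 193 193 194 196 179]
 [227 219 203 195 195 195 195  84 109 101 113 193 194 194 196 165 129]
 [215 203 195 195 195 195 195 111  79  75 144 194 195 195 174  97 126]
 [198 195 194 194 191 196 196 176 168 169 184 195 178 156 130 147
[... 4020 characters left out ...]
160 148  90  14  11  14  33 158 157 156 156 156 156 155 108]
 [145 147 131 127  87  10  10   8  22 144 157 160 159 161 159 152  98]
 [160 158 158 159 157 157 145 140 158 157 151 124 125 124  88 119  89]
 [156 156 156 159 155 156 156 157 157 158 158 160 157 157 158 140  81]
 [157 157 158 158 157 157 157 156 154 149 150 157 155 157 154 139  84]
 [157 156 157 157 157 158 156 153 131 133 132 146 158 159 157 137  86]
 [157 157 157 158 158 157 156 136 132 161 161 131 144 159 157 124  81]
 [155 155 157 156 157 157 152 132 162 160 161 133 133 158 157 109  77]
 [156 157 157 155 157 156 151 132 161 161 160 131 137 157 154 100  75]
 [158 158 157 158 156 157 154 137 132 141 131 130 153 155 152  98  75]]
```

```bash
echo "-23.2 1.5 304.8" > tip.txt; python3 -c "
from tg import *
print(to(S[0],49.5))"
```

```text
[ 0.     -0.0042  0.117 ]
```

Request:
play_rows:
  steps:
    - [0, -0.004, 0.03, 0, 0, 0, 15]
    - [0, -0.004, 0.06, 0, 0, 0, 15]
    - [0, -0.004, 0.09, 0, 0, 0, 15]
    - [0, -0.004, 0.11, 0, 0, 0, 15]
    - [0, -0.004, 0.117, 0, 0, 0, 15]
    - [0, -0.004, 0.117, 0, 0, 0, 15]
    - [0, -0.004, 0.117, 0, 0, 0, 15]

```text
time_s: 18.92
position: [481.9, 181.8, 353.7]
ee_rot: [[0.966, 0.26, -0.001], [0.26, -0.966, 0.0], [-0.001, -0.001, -1.0]]
force: [0.3, -0.2, -0.1]
finger_gap: 23.2
finger_force: 69.4
```

```bash
python3 st.py; cat > path.py <<'E'
from tg import *
R=tool()[:3,:3]
c=np.r_[0,np.cumsum(np.linalg.norm(np.diff(PTS,axis=0),axis=1))];t=np.linspace(0,c[-1],49)
W=np.c_[np.interp(t,c,PTS[:,0]),np.interp(t,c,PTS[:,1]),np.zeros(49)]@R/200
for i in range(6): print(i,[np.round(W[8*i+j]-W[8*i],3)[:2].tolist() for j in range(1,9)])
E
cat > chk.py <<'E'
from tg import *
M=tool();t=(M@np.r_[TIP,1])[:3];i=np.argmin(np.linalg.norm(S-t[:2],axis=1));print('tip',np.round(t,1),'near',i,np.round(t[:2]-S[i],1),'F',np.round(arm.read_state()['force'],1),'fix to S',to(S[i],49.5))
E
python3 path.py; python3 chk.py; python3 vt.py 4 | sed -n '1,24p;44,64p'
```

```text
18.925 [-0.568  0.407  0.156  2.127 -0.108  0.615 -1.645] [481.9 181.8 353.7]
[[ 0.966  0.26  -0.001]
 [ 0.26  -0.966  0.   ]
 [-0.001 -0.001 -1.   ]]
0 [[0.006, -0.015], [0.013, -0.031], [0.019, -0.046], [0.025, -0.061], [0.031, -0.076], [0.038, -0.092], [0.044, -0.107], [0.05, -0.122]]
1 [[0.006, -0.015], [0.013, -0.031], [0.019, -0.046], [0.025, -0.061], [0.031, -0.076], [0.038, -0.091], [0.054, -0.096], [0.07, -0.101]]
2 [[0.016, -0.005], [0.031, -0.01], [0.047, -0.016], [0.063, -0.021], [0.078, -0.026], [0.094, -0.031], [0.11, -0.037], [0.125, -0.042]]
3 [[0.016, -0.005], [0.031, -0.01], [0.047, -0.016], [0.063, -0.021], [0.078, -0.026], [0.094, -0.031], [0.11, -0.037], [0.125, -0.042]]
4 [[0.016, -0.005], [0.031, -0.01], [0.038, -0.025], [0.045, -0.04], [0.051, -0.056], [0.057, -0.071], [0.064, -0.086], [0.07, -0.101]]
5 [[0.006, -0.015], [0.013, -0.031], [0.019, -0.046], [0.025, -0.061], [0.032, -0.076], [0.038, -0.092], [0.044, -0.107], [0.05, -0.122]]
tip [459.6 174.5  48.9] near 0 [-1.1  1. ] F [ 0.3 -0.2 -0.1] fix to S [ 0.0038  0.006  -0.0028]
pred tip [459.62115396 174.4
[... 2237 characters left out ...]
 35  55  85  87  70  52  32  51  52  53  55  66 109 137]
 [130 124 124 123 122 117  86  82  49  30  27  32  31  20  35  99 160]
 [161 160 160 161 160 148  94  74  88 122 121 123 121 120 105 108 178]
 [159 159 159 160 160 156 140 120 126 156 162 161 162 166 146 122 176]
 [157 158 158 158 159 160 154 133 119 126 135 138 145 155 132 124 175]
 [158 158 158 158 158 154 134 108 102 100 110 132 148 144 122 131 176]
 [160 160 161 160 160 152 118 102 102 102 111 139 160 139 119 160 194]
 [161 161 162 162 162 156 121 102 103 103 106 137 162 137 111 174 207]
 [160 160 159 160 160 158 143 117 106 109 132 153 166 139 108 174 206]
 [159 159 159 159 159 160 157 148 144 146 154 161 164 140 107 174 207]]
sat
```

Request:
play_rows:
  steps:
    - [0.008, 0.006, -0.005, 0, 0, 0, 15]
    - [0.008, 0.006, -0.005, 0, 0, 0, 15]
    - [0.008, 0.006, -0.005, 0, 0, 0, 15]

```text
time_s: 19.4
position: [483.7, 181.0, 354.6]
ee_rot: [[0.966, 0.26, -0.001], [0.26, -0.966, 0.0], [-0.001, -0.001, -1.0]]
force: [0.5, -0.1, -0.8]
finger_gap: 23.2
finger_force: 69.4
```

Request:
play_rows:
  steps:
    - [0.006, -0.015, 0, 0, 0, 0, 15]
    - [0.013, -0.031, 0, 0, 0, 0, 15]
    - [0.019, -0.046, 0, 0, 0, 0, 15]
    - [0.025, -0.061, 0, 0, 0, 0, 15]
    - [0.031, -0.076, 0, 0, 0, 0, 15]
    - [0.038, -0.092, 0, 0, 0, 0, 15]
    - [0.044, -0.107, 0, 0, 0, 0, 15]
    - [0.05, -0.122, 0, 0, 0, 0, 15]

```text
time_s: 20.4
position: [487.0, 207.5, 354.6]
ee_rot: [[0.966, 0.26, -0.001], [0.26, -0.966, 0.0], [-0.001, -0.0, -1.0]]
force: [-0.1, -0.4, -1.0]
finger_gap: 23.2
finger_force: 69.4
```

```bash
python3 chk.py; python3 -c "
from tg import *
c=np.r_[0,np.cumsum(np.linalg.norm(np.diff(PTS,axis=0),axis=1))]
for t in (c[-1]*8/48,): print('path pt',np.interp(t,c,PTS[:,0]),np.interp(t,c,PTS[:,1]))"
```

```text
tip [464.6 200.   49.8] near 1 [1.4 6.9] F [-0.1 -0.4 -1. ] fix to S [-0.0159  0.0313  0.0015]
path pt 464.0243657534274 199.7131124980993
```

Tracking is good; continuing the path.

Request:
play_rows:
  steps:
    - [0.006, -0.015, 0, 0, 0, 0, 15]
    - [0.013, -0.031, 0, 0, 0, 0, 15]
    - [0.019, -0.046, 0, 0, 0, 0, 15]
    - [0.025, -0.061, 0, 0, 0, 0, 15]
    - [0.031, -0.076, 0, 0, 0, 0, 15]
    - [0.038, -0.091, 0, 0, 0, 0, 15]
    - [0.054, -0.096, 0, 0, 0, 0, 15]
    - [0.07, -0.101, 0, 0, 0, 0, 15]

```text
time_s: 21.4
position: [495.5, 230.5, 354.6]
ee_rot: [[0.966, 0.26, -0.001], [0.26, -0.966, 0.0], [-0.001, -0.0, -1.0]]
force: [0.1, -1.0, -1.3]
finger_gap: 23.6
finger_force: 69.4
```

Request:
play_rows:
  steps:
    - [0.016, -0.005, 0, 0, 0, 0, 15]
    - [0.031, -0.01, 0, 0, 0, 0, 15]
    - [0.047, -0.016, 0, 0, 0, 0, 15]
    - [0.063, -0.021, 0, 0, 0, 0, 15]
    - [0.078, -0.026, 0, 0, 0, 0, 15]
    - [0.094, -0.031, 0, 0, 0, 0, 15]
    - [0.11, -0.037, 0, 0, 0, 0, 15]
    - [0.125, -0.042, 0, 0, 0, 0, 15]

```text
time_s: 22.4
position: [517.4, 245.1, 354.5]
ee_rot: [[0.966, 0.26, -0.001], [0.26, -0.966, 0.0], [-0.001, -0.001, -1.0]]
force: [-1.2, 0.2, -0.6]
finger_gap: 23.3
finger_force: 69.4
```

```bash
python3 chk.py; cat > ck2.py <<'E'
from vt import proj
from tg import *
E
python3 vt.py 5 | sed -n '1,23p'; python3 -c "
from tg import *;print(S)"
```

```text
tip [495.  237.7  49.8] near 4 [0.7 0.2] F [-1.2  0.2 -0.6] fix to S [-0.0038 -0.0001  0.0013]
pred tip [494.98899628 237.70732206  49.76172127] target [460.67204533 173.49311339]
scene tip px [368.55523364 174.58977419] seam0 px [345.24846174 183.03953846]
cols 361 ..
[[195 193 192 193 194 196 197 197 198 197 197 146 103 100 122  92  77]
 [193 192 193 195 196 197 197 198 197 197 181 123 112 126 179 175 173]
 [192 193 195 197 197 197 197 197 197 197 147 120 113 162 197 196 195]
 [194 195 196 197 197 197 197 197 197 182 123 117 125 189 196 195 196]
 [196 196 197 197 197 196 197 197 196 146 119 112 163 195 195 196 198]
 [197 197 197 197 197 197 197 196 181 124 116 125 187 195 196 197 198]
 [197 197 196 197 197 197 196 195 146 120 112 161 196 197 198 197 198]
 [197 197 197 197 196 196 195 158 123 115 124 189 197 198 198 198 199]
 [196 197 197 195 196 195 196  84 111 112 163 197 197 198 198 200 199]
 [176 195 179 178 179 197 197 108  80  98 181 189 198 199 199 199 190]
 [136 150 128 124 130 155 149 103  93  97 145 154 174 177 176 175 183]
 [155 149 149 148 150 150 147 124 100 129 117 114 129 116 115 120 139]
 [171 170 170 170 170 170 143 126 107 160 157 153 152 146 146 147 146]
 [170 170 170 170 170 170 114 114 114 169 169 169 169 169 169 169 169]
 [170 170 169 170 170 170 114 114 114 169 169 169 169 169 168 168 168]
 [170 169 169 170 170 170 153 113 114 169 169 168 169 169 168 169 168]
 [170 169 169 169 169 169 169 114 113 141 168 168 169 169 168 167 168]
 [170 169 169 169 169 168 168 114 114 114 168 168 168 168 168 168 168]
 [169 169 169 168 168 169 169 113 113 114 168 168 168 167 168 167 168]]
sat
[[460.67204533 173.49311339]
 [463.18616132 193.15798032]
 [465.70027731 212.82284724]
 [477.7338683  226.572254  ]
 [494.25246319 237.53456428]
 [510.77105807 248.49687455]
 [522.81642604 262.2448281 ]
 [525.36765305 281.90511503]
 [527.91888007 301.56540196]]
```

Request:
play_rows:
  steps:
    - [0.014, -0.005, 0, 0, 0, 0, 15]
    - [0.029, -0.01, 0, 0, 0, 0, 15]
    - [0.045, -0.016, 0, 0, 0, 0, 15]
    - [0.061, -0.021, 0, 0, 0, 0, 15]
    - [0.076, -0.026, 0, 0, 0, 0, 15]
    - [0.092, -0.031, 0, 0, 0, 0, 15]
    - [0.108, -0.037, 0, 0, 0, 0, 15]
    - [0.123, -0.042, 0, 0, 0, 0, 15]

```text
time_s: 23.5
position: [539.0, 259.6, 354.5]
ee_rot: [[0.966, 0.26, -0.001], [0.26, -0.966, 0.0], [-0.001, -0.001, -1.0]]
force: [0.1, -0.7, -0.1]
finger_gap: 23.4
finger_force: 69.4
```

Request:
play_rows:
  steps:
    - [0.016, -0.005, 0, 0, 0, 0, 15]
    - [0.031, -0.01, 0, 0, 0, 0, 15]
    - [0.038, -0.025, 0, 0, 0, 0, 15]
    - [0.045, -0.04, 0, 0, 0, 0, 15]
    - [0.051, -0.056, 0, 0, 0, 0, 15]
    - [0.057, -0.071, 0, 0, 0, 0, 15]
    - [0.064, -0.086, 0, 0, 0, 0, 15]
    - [0.07, -0.101, 0, 0, 0, 0, 15]

```text
time_s: 24.5
position: [547.1, 282.9, 354.5]
ee_rot: [[0.966, 0.26, -0.001], [0.26, -0.966, 0.0], [-0.001, -0.0, -1.0]]
force: [-0.1, 0.2, -0.5]
finger_gap: 23.6
finger_force: 69.4
```

Request:
play_rows:
  steps:
    - [0.006, -0.015, 0, 0, 0, 0, 15]
    - [0.013, -0.031, 0, 0, 0, 0, 15]
    - [0.019, -0.046, 0, 0, 0, 0, 15]
    - [0.025, -0.061, 0, 0, 0, 0, 15]
    - [0.032, -0.076, 0, 0, 0, 0, 15]
    - [0.038, -0.092, 0, 0, 0, 0, 15]
    - [0.044, -0.107, 0, 0, 0, 0, 15]
    - [0.05, -0.122, 0, 0, 0, 0, 15]

```text
time_s: 25.5
position: [550.4, 309.0, 354.5]
ee_rot: [[0.966, 0.26, -0.001], [0.26, -0.966, 0.0], [-0.001, -0.0, -1.0]]
force: [0.0, 1.1, -0.9]
finger_gap: 23.4
finger_force: 69.4
```

```bash
python3 chk.py;python3 vt.py 6 | sed -n '1,23p;43,62p'
```

```text
tip [528.  301.6  49.7] near 8 [ 0.1 -0. ] F [ 0.   1.1 -0.9] fix to S [-0.0004 -0.0001  0.0011]
pred tip [527.99375863 301.55766892  49.71397251] target [460.67204533 173.49311339]
scene tip px [390.80321347 166.96385991] seam0 px [345.24846174 183.03953846]
cols 383 ..
[[227 227 227 203 150 131 131 129 128 126 126 125 124 102  97  89  77]
 [216 215 227 227 207 178 130 128 126 125 125 123 121 113 109 113 111]
 [200 205 213 227 226 216 183 131 126 125 135 122 119 110 112 124 123]
 [196 200 198 219 227 226 219 204 150 132 131 121 115 116 130 132 132]
 [196 195 194 203 218 226 226 227 208 162 122 118 113 132 137 137 139]
 [194 194 195 196 202 216 223 226 225 161 120 113 118 138 137 139 141]
 [194 196 197 197 189 194 210 215 212 134 118 132 138 137 140 140 141]
 [196 197 189 169 159 161 180 186 163 120 118 184 204 157 141 141 141]
 [197 197 182 126 126 127 150 133  95 116 110 197 225 208 181 141 140]
 [197 199 193 132 120 120 147 113  73  90  94 199 225 225 215 186 143]
 [199 200 198 180 156 134 179 123  59  91 135 180 203 217 225 218 204]
 [199 199 197 197 187 177 163  93  95 139 155 1
[... 1191 characters left out ...]
 177 143  99  74  62  49  42  58  68  70  70  68  83 111 111]
 [186 185 187 167 112  86  77  60  31  38  54  56  59  62 100 101 101]
 [185 185 186 166 106  86  81  51  27  26  29  18  27  41  63  65  65]
 [186 186 186 187 161 115  83  75  86  88  91  85  83  62  61  61  38]
 [188 187 185 187 173 151 132 137 141 144 144 145 145 123 121 121 102]
 [188 186 186 184 167 148 144 132 119 126 130 144 146 146 145 146 145]
 [187 186 187 180 161 148 130  96  81  82  89 141 149 149 147 148 150]
 [186 186 187 181 160 147 113  82  82  82  81 131 149 150 149 150 149]
 [186 187 187 176 156 145 112  81  82  82  83 127 150 152 153 152 151]
 [187 186 187 171 149 149 127  95  83  73  95 146 152 152 153 153 153]
```

Request:
play_rows:
  steps:
    - [0, 0, 0.007, 0, 0, 0, 15]
    - [0, 0, 0.014, 0, 0, 0, 15]
    - [0, 0, 0.02, 0, 0, 0, 15]
    - [0, 0, 0.02, 0, 0, 0, 15]

```text
time_s: 26.1
position: [550.4, 308.7, 350.3]
ee_rot: [[0.966, 0.26, -0.002], [0.26, -0.966, 0.0], [-0.002, -0.0, -1.0]]
force: [-0.6, 0.2, -0.7]
finger_gap: 23.4
finger_force: 69.4
```

```bash
python3 chk.py
```

```text
tip [527.9 301.2  45.6] near 8 [-0.1 -0.4] F [-0.6  0.2 -0.7] fix to S [ 0.0007 -0.0017 -0.0196]
```

Request:
play_rows:
  steps:
    - [0, 0, 0.005, 0, 0, 0, 15]
    - [0, 0, 0.01, 0, 0, 0, 15]
    - [0, 0, 0.015, 0, 0, 0, 15]
    - [0, 0, 0.02, 0, 0, 0, 15]
    - [0, 0, 0.02, 0, 0, 0, 15]

```text
time_s: 26.72
position: [550.8, 308.8, 348.0]
ee_rot: [[0.966, 0.26, -0.001], [0.26, -0.966, 0.001], [-0.0, -0.001, -1.0]]
force: [0.4, -0.8, 7.2]
finger_gap: 23.1
finger_force: 70.7
```

```bash
python3 chk.py
```

```text
tip [528.6 301.6  43.2] near 8 [0.7 0. ] F [ 0.4 -0.8  7.2] fix to S [-0.0035 -0.0009 -0.0315]
```

```bash
cat > g3.py <<'E'
from pp import *
G2=np.load('G2.npy');tip=np.array([-23.2,1,302.8]);gp=(G2@[33,0,0,1])[:3]
a=gp-tip;a/=np.linalg.norm(a);z=G2[:3,2]-a*(G2[:3,2]@a);z/=np.linalg.norm(z)
G=np.eye(4);G[:3,0]=a;G[:3,1]=np.cross(z,a);G[:3,2]=z;G[:3,3]=tip+117*a;np.save('G3.npy',G)
if __name__=='__main__':
    print(np.round(G,3));X=pf(AZ,45)
    T0=tool();T0[2,3]+=90
    R=T0[:3,:3]
    x=np.array([600,-60,450.]);delta(x,R,gp=0,R1=R,x1=T0[:3,3])
    T1=T(R,x);T2=go(G,X,RM+70*n+8*u,T1);print(T2[:3,3])
E
python3 g3.py
```

```text
[[ 1.63000e-01 -2.00000e-03 -9.87000e-01 -4.13500e+00]
 [-5.00000e-03 -1.00000e+00  1.00000e-03  4.22000e-01]
 [-9.87000e-01  5.00000e-03 -1.63000e-01  1.87365e+02]
 [ 0.00000e+00  0.00000e+00  0.00000e+00  1.00000e+00]]
t [-0.241  1.845 -0.062] r [0. 0. 0.] rows 6.0 0.0
t [-0.069  0.676  0.664] r [ 0.006 -0.791  0.012] rows 3.0 3.3 tcp [ 622. -194.  317.]
[ 621.63723769 -194.12061064  317.05180883]
```

Request:
play_rows:
  steps:
    - [0, 0, -0.1, 0, 0, 0, 15]
    - [0, 0, -0.3, 0, 0, 0, 15]
    - [0, 0.1, -0.45, 0, 0, 0, 15]
    - [-0.05, 0.4, -0.48, 0, 0, 0, 15]
    - [-0.1, 0.7, -0.5, 0, 0, 0, 15]
    - [-0.12, 0.95, -0.5, 0, 0, 0, 15]
    - [-0.12, 0.95, -0.5, 0, 0, 0, 15]

```text
time_s: 27.6
position: [577.2, 112.8, 446.7]
ee_rot: [[0.968, 0.25, -0.001], [0.25, -0.968, -0.003], [-0.001, 0.003, -1.0]]
force: [0.0, 1.3, -0.6]
finger_gap: 22.8
finger_force: 69.4
```

Request:
play_rows:
  steps:
    - [-0.03, 0.3, 0, 0, 0, 0, 15]
    - [-0.06, 0.6, 0, 0, 0, 0, 15]
    - [-0.1, 0.85, 0, 0, 0, 0, 15]
    - [-0.12, 0.9, 0, 0, 0, 0, 15]
    - [-0.12, 0.9, 0, 0, 0, 0, 15]

```text
time_s: 28.22
position: [600.1, -60.8, 446.1]
ee_rot: [[0.966, 0.259, -0.002], [0.259, -0.966, 0.001], [-0.002, -0.001, -1.0]]
force: [0.5, 0.0, -1.2]
finger_gap: 23.3
finger_force: 69.4
```

```bash
python3 st.py; python3 -c "
from g3 import *
X=pf(AZ,45)
T2=go(G,X,RM+70*n+8*u)
"
```

```text
28.225 [-0.154  0.4    0.244  1.859 -0.121  0.899 -1.161] [600.1 -60.8 446.1]
[[ 0.966  0.259 -0.002]
 [ 0.259 -0.966  0.001]
 [-0.002 -0.001 -1.   ]]
t [-0.068  0.673  0.644] r [ 0.006 -0.789  0.011] rows 3.0 3.3 tcp [ 622. -194.  317.]
```

Request:
play_rows:
  steps:
    - [0, 0.1, 0, 0, -0.22, 0, 15]
    - [-0.02, 0.3, 0.1, 0, -0.44, 0, 15]
    - [-0.04, 0.5, 0.25, 0, -0.66, 0, 15]
    - [-0.06, 0.673, 0.45, 0.006, -0.789, 0.01, 15]
    - [-0.068, 0.673, 0.6, 0.006, -0.789, 0.01, 15]
    - [-0.068, 0.673, 0.644, 0.006, -0.789, 0.01, 15]
    - [-0.068, 0.673, 0.644, 0.006, -0.789, 0.01, 15]

```text
time_s: 29.1
position: [622.7, -192.1, 317.3]
ee_rot: [[0.786, 0.255, -0.563], [0.209, -0.967, -0.145], [-0.582, -0.004, -0.814]]
force: [-0.0, 0.6, 0.0]
finger_gap: 23.2
finger_force: 69.4
```

```bash
python3 st.py; cat > chk3.py <<'E'
from g3 import *
from seamproj import proj
M=tool()@G
tip=(M@[-117,0,0,1])[:3];end=(M@[55,0,0,1])[:3];print('pred tip',tip.round(1),'end',end.round(1))
for nme in('scene','top'):
    s=arm.snapshot(nme);v,uu=np.mgrid[0:480,0:640];P=world(s,uu.ravel(),v.ravel());P[s['z_map'].ravel()<=0]=np.nan
    H=cv2.cvtColor(s['img'],cv2.COLOR_RGB2HSV).reshape(-1,3)
    d=P-M[:3,3];al=d@M[:3,0];lat=d@M[:3,1];nn=d@M[:3,2]
    m=(al>-125)&(al<70)&(abs(lat)<30)&(abs(nn)<30)
    for lo in(-120,-110,-100,-90,-80,-70,-50,-40,-30,-20,-10,0):
        q=m&(al>=lo)&(al<lo+10)
        if q.sum()>2: print(nme,lo,q.sum(),'lat',np.nanpercentile(lat[q],[5,50,95]).round(1),'n',np.nanpercentile(nn[q],[5,50,95]).round(1))
    print('tip px',proj(s,tip))
E
cat > seamproj.py <<'E'
import numpy as np
def proj(s,X):
    c=np.array(s['R'])@X+np.array(s['t']);x,y=c[0]/c[2],c[1]/c[2];f=1+s['k1']*(x*x+y*y);return np.array([s['cx']+s['fx']*x*f,s['cy']+s['fy']*y*f])
E
python3 chk3.py; python3 -c "
from g3 import *
X=pf(AZ,45)
go(G,X,RM+70*n+8*u)"
```

```text
29.1 [-0.034  0.732  0.338  1.704  0.081  1.281 -1.073] [ 622.7 -192.1  317.3]
[[ 0.786  0.255 -0.563]
 [ 0.209 -0.967 -0.145]
 [-0.582 -0.004 -0.814]]
pred tip [ 434.2 -241.7   84.5] end [ 551.6 -210.5  206.2]
scene -120 4 lat [-2.  -1.5  1.6] n [-0.2  4.2  6.1]
scene -110 10 lat [-4.  -1.1  2.2] n [1.1 3.7 5.2]
scene -100 8 lat [-3.4 -1.   2.7] n [1.1 3.4 5.1]
scene -90 8 lat [-3.  -1.2  1.3] n [0.6 3.7 4.5]
scene -80 6 lat [-4.7 -0.2  0.7] n [1.8 3.1 4.7]
scene -50 35 lat [-11.9  -6.8  10.7] n [-7.6 10.7 13.4]
scene -40 40 lat [-11.6  -9.1  10.2] n [-8.8 10.9 13.5]
scene -30 37 lat [-11.8  -7.6   9.2] n [-8.8 10.9 12.7]
scene -20 28 lat [-12.   -6.8   9.2] n [-6.2 11.1 12.8]
scene -10 36 lat [-12.4  -9.3   8.8] n [-3.1 10.9 12.9]
scene 0 26 lat [-11.7  -3.6   9.5] n [ 7.6 11.8 13. ]
tip px [234.88623369 273.14624559]
top -120 6 lat [-3.3 -1.4  1.4] n [3.  4.3 6.4]
top -110 13 lat [-4.   0.2  3.2] n [1.6 4.8 7.1]
top -100 14 lat [-2.8  0.   3.1] n [1.9 4.3 7. ]
top -90 12 lat [-4.   0.2  3.2] n [1.  3.7 5.5]
top -80 13 lat [-3.5 -0.7  2.3] n [0.2 5.2 7.7]
top -70 10 lat [-3.2  0.1  2.5] n [2.3 4.5 6.3]
top -50 44 lat [-10.6   0.2  11.2] n [ 4.  12.9 15.7]
top -40 54 lat [-12.4   0.   11.3] n [-2.8 13.  15.3]
top -30 52 lat [-10.8   2.5  11. ] n [-2.2 12.5 16.1]
top -20 45 lat [-11.1   0.2  11. ] n [ 0.4 12.1 14.6]
top -10 50 lat [-11.5   0.8  10.9] n [ 1.2 12.4 15.4]
top 0 48 lat [-10.7   1.9  10.7] n [ 0.2 12.1 14.5]
tip px [390.30366242 266.55220427]
t [0.    0.003 0.012] r [ 0.004 -0.004  0.003] rows 0.0 0.0 tcp [ 622. -194.  317.]
```

```bash
python3 -c "
from g3 import *
X=pf(AZ,45)
for a,b in((40,8),(20,7),(8,5),(2,3)): go(G,X,RM+a*n+b*u)"
```

```text
t [0.148 0.003 0.036] r [ 0.004 -0.004  0.003] rows 0.5 0.0 tcp [ 642. -189.  296.]
t [0.246 0.003 0.058] r [ 0.004 -0.004  0.003] rows 0.8 0.0 tcp [ 655. -185.  281.]
t [0.303 0.003 0.078] r [ 0.004 -0.004  0.003] rows 1.0 0.0 tcp [ 662. -184.  271.]
t [0.331 0.003 0.093] r [ 0.004 -0.004  0.003] rows 1.1 0.0 tcp [ 665. -183.  265.]
```

Request:
play_rows:
  steps:
    - [0.07, 0.003, 0.02, 0, 0, 0, 15]
    - [0.148, 0.003, 0.036, 0, 0, 0, 15]
    - [0.2, 0.003, 0.048, 0, 0, 0, 15]
    - [0.246, 0.003, 0.058, 0, 0, 0, 15]
    - [0.28, 0.003, 0.07, 0, 0, 0, 15]
    - [0.303, 0.003, 0.078, 0, 0, 0, 15]
    - [0.32, 0.003, 0.088, 0, 0, 0, 15]
    - [0.328, 0.003, 0.092, 0, 0, 0, 15]

```text
time_s: 30.2
position: [663.5, -184.3, 264.8]
ee_rot: [[0.787, 0.251, -0.564], [0.206, -0.968, -0.144], [-0.582, -0.002, -0.813]]
force: [0.8, 0.9, 2.8]
finger_gap: 22.9
finger_force: 69.9
```

```bash
python3 st.py; python3 -c "
from g3 import *
X=pf(AZ,45);print(arm.read_state()['force'])
M=tool()@G;d=M[:3,3]-RM;print('n,u,l',d@n,d@u,d@np.cross(k,e),'axis',M[:3,0]@u)
go(G,X,RM+0*n+1*u)"
```

```text
30.2 [-0.034  0.836  0.32   1.626  0.052  1.263 -1.094] [ 663.5 -184.3  264.8]
[[ 0.787  0.251 -0.564]
 [ 0.206 -0.968 -0.144]
 [-0.582 -0.002 -0.813]]
[0.82401486 0.90909668 2.8400517 ]
n,u,l 2.6053555594797495 1.4310132314557023 -1.390072052853633 axis 0.9999988591816946
t [ 0.013 -0.006  0.004] r [ 0.002 -0.     0.001] rows 0.0 0.0 tcp [ 665. -183.  263.]
```

Request:
play_rows:
  steps:
    - [0.01, -0.004, 0.004, 0, 0, 0, 15]
    - [0.01, -0.004, 0.004, 0, 0, 0, 15]
    - [0.01, -0.004, 0.004, 0, 0, 0, 35]
    - [0.01, -0.004, 0.004, 0, 0, 0, 60]
    - [0.01, -0.004, 0.004, 0, 0, 0, 70]
    - [0.01, -0.004, 0.004, 0, 0, 0, 70]

```text
time_s: 30.95
position: [664.2, -183.1, 262.4]
ee_rot: [[0.787, 0.251, -0.564], [0.206, -0.968, -0.144], [-0.582, -0.003, -0.813]]
force: [-0.8, -0.2, -0.3]
finger_gap: 69.6
finger_force: 0.0
```

Request:
play_rows:
  steps:
    - [0, 0, -0.1, 0, 0, 0, 70]
    - [0, 0, -0.25, 0, 0, 0, 70]
    - [0, 0, -0.45, 0, 0, 0, 70]
    - [0, 0, -0.6, 0, 0, 0, 70]
    - [0, 0, -0.7, 0, 0, 0, 70]
    - [0, 0, -0.7, 0, 0, 0, 70]
    - [0, 0, -0.7, 0, 0, 0, 70]

```text
time_s: 31.82
position: [742.5, -163.1, 375.4]
ee_rot: [[0.786, 0.251, -0.565], [0.206, -0.968, -0.144], [-0.583, -0.003, -0.812]]
force: [0.3, 0.6, 0.8]
finger_gap: 70.4
finger_force: 0.0
```

```bash
python3 st.py; cat > fin.py <<'E'
from pp import *
X=pf(AZ,45);M=T(X,RM)
for nme in('scene','top','wrist'):
    s=arm.snapshot(nme);v,uu=np.mgrid[0:480,0:640];P=world(s,uu.ravel(),v.ravel());P[s['z_map'].ravel()<=0]=np.nan
    d=P-M[:3,3];al=d@M[:3,0];lat=d@M[:3,1];nn=d@M[:3,2]
    for lo in(-120,-110,-90,-70,-50,-30,-10,10,20,30,40,50):
        q=(al>=lo)&(al<lo+10)&(abs(lat)<14)&(nn>-8)&(nn<25)
        if q.sum()>2: print(nme,lo,q.sum(),'lat',np.nanpercentile(lat[q],[5,50,95]).round(1),'n',np.nanpercentile(nn[q],[5,50,95]).round(1))
    q=(abs(lat)<10)&(nn>0)&(nn<18)&(al>20)&(al<80);print('end',np.nanpercentile(al[q],[90,99]) if q.any() else None)
E
python3 fin.py; python3 m.py 2>/dev/null | grep -E 'jar|pink|file'
```

```text
31.825 [-0.059  0.806  0.33   1.371  0.043  1.554 -1.087] [ 742.5 -163.1  375.4]
[[ 0.786  0.251 -0.565]
 [ 0.206 -0.968 -0.144]
 [-0.583 -0.003 -0.812]]
scene -110 12 lat [-5.4 -2.3  0.6] n [ 3.6  8.1 10.2]
scene -90 11 lat [-4.  -1.8  1.3] n [2.5 6.5 8.6]
scene -70 7 lat [-9.9 -0.6 11.1] n [ 5.8  7.9 10.1]
scene -50 27 lat [-13.   -6.4   7.5] n [ 1.6 13.6 15.5]
scene -30 32 lat [-13.5  -6.8   9.3] n [ 1.4 13.4 15.1]
scene -10 36 lat [-13.   -8.1   7. ] n [-3.1 11.4 14.3]
scene 10 34 lat [-13.2  -8.7   6.1] n [-7.  11.5 13.9]
scene 20 34 lat [-13.6  -9.7   6.7] n [-4.7 10.5 13.2]
scene 30 42 lat [-13.4  -8.4   6.1] n [-6.2 10.  12.3]
scene 40 33 lat [-13.5  -9.1   6.3] n [-5.7  9.5 11.9]
scene 50 87 lat [-13.1  -2.    9.2] n [-7.   3.8 11.6]
end [57.60184014 58.76991656]
top -120 5 lat [-4.8 -1.3  0.9] n [6.3 9.  9.3]
top -110 13 lat [-3.7 -0.2  2.6] n [ 5.8  8.8 11.1]
top -90 11 lat [-4.4 -1.2  1.8] n [ 6.   8.6 12.6]
top -70 19 lat [-12.9   0.9  12.3] n [ 4.8  8.2 11.4]
top -50 35 lat [-11.5  -0.4  11.2] n [ 0.1 14.3 17.2]
top -30 49 lat [-11.5   0.8  11. ] n [-1.9 13.6 16.3]
top -10 56 lat [-12.2   0.   10.3] n [-2.6 13.2 16. ]
top 10 44 lat [-11.1  -0.5  10.1] n [ 5.  12.4 14.7]
top 20 49 lat [-12.4   1.2  10.2] n [-1.8 11.5 15.6]
top 30 51 lat [-11.3   0.8  10.3] n [ 0.4 11.1 14.9]
top 40 45 lat [-12.3  -1.   10. ] n [ 6.4 11.1 13.6]
top 50 90 lat [-12.3  -1.7  10.1] n [-4.9  7.  12.9]
end [56.80358522 58.58237466]
wrist 50 800 lat [-11.7  -0.8  10.1] n [-7.2  0.7  8.8]
end [56.68012747 57.40562434]
jar (294, 152) None
pinkbox (231, 152) [727. 134.] [50. 97.] 26.7 [10. 23. 28.]
file (376, 145) [ 709. -232.] [ 24. 150.] 84.2 [ 4. 17. 23.]
```

```bash
python3 -c "
from plant import arm
print(arm.job_done())"
```

```text
the job is handed in; nothing more can be done
None
```

I handed the job in at about 32 s of the 72 s allowed, and the call returned no verdict. The probe lies released in the 150 x 80 mm rest. I traced the seam from green dot to red dot at about 27 mm/s, an estimated 3 to 7 mm above the bead, with the tip within about 2 mm of the measured line. The arm never went near the jar, pink box or file.

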